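# Shim and clamp power modules in a test frame

### The arm

A 7-joint arm with a two-finger parallel gripper is mounted at the origin on the work surface. World frame = base frame: x ahead of the robot, y to its left, z up, the work surface at z = 0. Lengths are in mm, angles in rad, forces in N, time in s.
With the tool pointing down it reaches from about 400 to 875 mm from the base axis. Payload 6.5 kg.
Tool frame: the origin (TCP) lies at the centre of the arm's flange, where the gripper is bolted on; the fingertips stand arm.nose_length ahead of it and the grasp point (between the pads) lies 155 mm ahead of it (arm.nose_length is the distance from the TCP to the fingertips, in mm); z points along the fingers, y is the line along which they close (so a half turn about z gives the same grasp; the last joint's range is limited). The gripper opens to 85 mm and grips with 20 to 120 N. Pads are 22 mm wide; open, the fingers measure 114 mm over their backs; the gripper's body (76 mm by 85 mm) begins 54 mm behind the grasp point. The pads swing forward as they close: fully open they stand 13 mm farther back than shut.
Start: joints at [1.08, 0.536, -0.004, 1.538, 0.003, 1.067, -0.071], TCP at [267.89, -592.221, 404.69] pointing down, gripper open.
Joint ranges: [-2.7, 2.7], [-0.37, 2.16], [-1.27, 1.26], [0.24, 2.4], [-1.31, 4.45], [0.19, 1.91], [-2.76, 2.76]. Speed limits (rad/s): [2.39, 2.39, 3.14, 3.14, 3.14, 3.14, 3.14].

### API

Orientations are given as a unit quaternion [x, y, z, w].
In Python, from cell import arm, imaging, workorder gives the robot as it stands.
- The arm moves only by the shell command python3 -m inch 'ROWS' [FORCE]. ROWS is text: rows parted by semicolons, each of 7 numbers parted by spaces: the shift along the tool's x, y, z scaled (see below), then the turn, a rotation vector about the tool's x, y, z scaled (see below), then the finger opening in mm, from 0 to 85.4. In form: x y z rx ry rz claw; .... A call has 1 to 8 rows; each row is the pose to reach, as a shift and turn from the pose commanded when the call began, along the tool's axes at that moment, turning the shorter way round; what a row does not reach only later rows make up. The controller multiplies each number of a shift by 500 mm and each number of a turn by 180 degrees. A row lasts 1/8 s, in which the tool goes at most 62.5 mm and 10.7 degrees, less where a joint would pass 70% of its speed; a pose out of reach is approached as far as the arm can. A call with a number of a shift or a turn outside -1 to 1 is refused whole. A call with a gripper value outside its range is refused whole. The fingers move at their own pace and stop on an object; FORCE is the grip in N (left out, the last holds). Time passes only in rows, so rows that repeat a pose let the fingers close. It gives the time, the measured TCP pose, the force, the opening and the grip force at its end, in the units of the state.
- arm.read_state(): the state, without advancing time (a new reading comes with each control period).
- imaging.capture(name): name is "scene" or "side" or "wrist"; returns a dict with "img" (420x560x3 uint8, red, green, blue), "intrinsics" (3x3 intrinsics, pixels), "R" (3x3) and "t" (3): a world point X has camera coordinates R X + t. Camera axes: x right, y down, z forward; pixel columns grow to the right and rows downward; lengths in mm; the calibration is good to about 2 mm. A picture is of the moment at which its call begins. There is no depth.
- workorder.job_done(): hands the job in; it is judged then, once.
The state is a dict: "clock": time; "qpos": joint angles; "joint_velocities": joint speeds; "tau": joint torques, N m; "tool_pos": TCP position; "ee_rot": TCP orientation; "force": force on the tool from outside, world axes, zero at the start; "moment": the same for the moment, N m; "width": opening from 0.0 (shut) to 1.0 (fully open); "gripper_force": force on a finger pad.
Only numpy, scipy, OpenCV 4.12 (cv2) and the standard library are available. Lean on these libraries where they do the work, as an engineer would, in place of code of your own. Each camera call takes 0.05 s, during which the arm holds its last target. There are 200 camera calls.

### The job

Stand all the power modules from the bench upright side by side in the clamping frame, against its fixed stop and lined up with it, then add spacer plates from the rack to the row one at a time until the gap before the spring pad feels snug, that is, no further plate would go in; any spare plates stay upright in the rack. Then fit the square-bored T-handle on the clamp's square spindle, turn it clockwise fully to its end stop so that the pad squeezes the row against the stop, and lift the handle off again and stand it on the bench clear of the frame. Do not disturb the tip cleaner, the solder reel or the pliers.

Things in the scene. Friction and masses are not known exactly. Their poses are not given: they have to be found in the camera images.
- frame: fixed clamping frame on an aluminium base plate 254 x 104 x 10 mm. Modules and plates stand in its bay in a row along the frame's x, each with its own x along the frame's (either way round). Origin: on the bench, about under the bay's middle; x points from the stop to the clamp, z up. The clamp's housing is a block from x = 97 to 153 mm, y = -35 to 35, its top 46 over the bench.
- bay (a point): point on the bay's floor, 10 mm straight above the frame's origin, axes as the frame's. Two rails 10 mm high leave 90 mm between them (y = -45 to +45) for the 80 mm long parts. The face of the open pad is 57.5 mm along +x from here (pad 80 wide, top 44 over the bench); the stop's face is near x = -74.
- stop: fixed dark steel stop block 20 mm thick (x), 85 wide, its top 44 mm over the bench, axes as the frame's; it is bolted at a slightly different place each time. Origin: on the bench under its middle, so its face towards the bay is 10 mm along +x from the origin.
- spindle (a joint): angle of the clamp's spindle: 0 open (start), 1.3 at the end stop, growing clockwise as seen from above. It drives the pad 16 mm towards the stop over that turn, takes about 0.3 N m of friction plus up to 0.25 N m from the spring, and stays where it is left.
- spindle_top (a point): centre of the top of the vertical square spindle, 73 mm over the bench. The spindle is 18 mm square for 22 mm above the housing, then 14 mm square for the last 5 mm; its sides lie along the frame's x and y while spindle is 0, and turn with it.
- pad (a joint): how far the pad is pressed back into its carrier against its spring (m): 0 when free, up to 0.0155; stiffness about 1.3 N per mm. The pad is the 80 mm wide steel plate on two rods between bay and housing.
- module_a: finned aluminium power module, a block 28 mm thick (own x) x 80 long (own y) x 40 tall, with a black terminal block 16 x 26 x 30 mm (x, y, z) standing on the middle of its top as the place to grip (across its 26 mm); total height 70 mm, about 170 g. Origin: centre of the underside. May be absent.
- module_b: finned aluminium power module, a block 42 mm thick (own x) x 80 long (own y) x 40 tall, with a black terminal block 16 x 26 x 30 mm (x, y, z) standing on the middle of its top as the place to grip (across its 26 mm); total height 70 mm, about 220 g. Origin: centre of the underside. May be absent.
- module_c: finned aluminium power module, a block 28 mm thick (own x) x 80 long (own y) x 40 tall, with a black terminal block 16 x 26 x 30 mm (x, y, z) standing on the middle of its top as the place to grip (across its 26 mm); total height 70 mm, about 170 g. Origin: centre of the underside. May be absent.
- rack: fixed plywood rack 217 x 70 mm with six slots across it at 32 mm pitch along its own x (x = -80, -48, -16, 16, 48, 80), holding the plates upright by 12 mm high ribs, each slot 18 mm wide, slot floors 8 mm over the bench. Origin: centre of its underside on the bench; z up.
- handle: T-handle 62 mm high, about 250 g, standing on its hub. Hub 52 x 52 x 30 mm, with a 20.5 mm square bore 29 deep, open below, sides along own x and y; then a neck 16 mm thick (24 along x); then a black bar 90 mm along own x, 16 thick (y), 42 to 62 mm up. Origin: centre of the underside. Fits in four turns; seated, its underside rests on the housing, 46 mm over the bench.
- tip_cleaner: bystander: round black pot 68 mm across, 55 mm high, beyond the frame. Origin: centre of its underside.
- solder_reel: bystander: red reel 64 mm across, 31 mm high, lying flat beyond the frame. Origin: centre of its underside.
- pliers: bystander: pliers with red handles, about 150 mm long, lying between the robot and the frame. Origin: on the bench under its middle.
- plate1: brown laminate spacer plate 14 mm thick (own x) x 80 long (own y) x 40 tall, with a tab 8 x 26 x 30 mm (x, y, z) standing on the middle of its top edge as the place to grip (across its 26 mm); total height 70 mm, about 90 g; all plates alike. Origin: centre of the underside. Starts upright in the rack. May be absent.
- plate2: brown laminate spacer plate 14 mm thick (own x) x 80 long (own y) x 40 tall, with a tab 8 x 26 x 30 mm (x, y, z) standing on the middle of its top edge as the place to grip (across its 26 mm); total height 70 mm, about 90 g; all plates alike. Origin: centre of the underside. Starts upright in the rack. May be absent.
- plate3: brown laminate spacer plate 14 mm thick (own x) x 80 long (own y) x 40 tall, with a tab 8 x 26 x 30 mm (x, y, z) standing on the middle of its top edge as the place to grip (across its 26 mm); total height 70 mm, about 90 g; all plates alike. Origin: centre of the underside. Starts upright in the rack. May be absent.
- plate4: brown laminate spacer plate 14 mm thick (own x) x 80 long (own y) x 40 tall, with a tab 8 x 26 x 30 mm (x, y, z) standing on the middle of its top edge as the place to grip (across its 26 mm); total height 70 mm, about 90 g; all plates alike. Origin: centre of the underside. Starts upright in the rack. May be absent.
- plate5: brown laminate spacer plate 14 mm thick (own x) x 80 long (own y) x 40 tall, with a tab 8 x 26 x 30 mm (x, y, z) standing on the middle of its top edge as the place to grip (across its 26 mm); total height 70 mm, about 90 g; all plates alike. Origin: centre of the underside. Starts upright in the rack. May be absent.
- plate6: brown laminate spacer plate 14 mm thick (own x) x 80 long (own y) x 40 tall, with a tab 8 x 26 x 30 mm (x, y, z) standing on the middle of its top edge as the place to grip (across its 26 mm); total height 70 mm, about 90 g; all plates alike. Origin: centre of the underside. Starts upright in the rack. May be absent.
There are look-alikes about, which are no part of the job. Leave any blue or green look-alike of the module_a alone.

How it is judged (in metres and radians):
On the way, in this order (a step that is already met when the one before it is completed fails the run):
1. all the modules stand in the frame's bay, the clamp still open (x of module_a in the frame of frame between -0.076 and 0.06 m and y of module_a in the frame of frame between -0.012 and 0.012 m and z of module_a in the frame of frame between 0.006 and 0.014 m and angle between each of module_a, module_b, module_c's own z axis and vertical below 0.1 rad and angle between the x axis of each of module_a, module_b, module_c and the x axis of frame, either way round below 0.12 rad and x of module_b in the frame of frame between -0.076 and 0.06 m and y of module_b in the frame of frame between -0.012 and 0.012 m and z of module_b in the frame of frame between 0.006 and 0.014 m and x of module_c in the frame of frame between -0.076 and 0.06 m and y of module_c in the frame of frame between -0.012 and 0.012 m and z of module_c in the frame of frame between 0.006 and 0.014 m and value of joint spindle below 0.3 rad), for 0.2 s.
2. the handle is fitted down over the square spindle (horizontal distance between handle and spindle_top below 0.005 m and z of handle in the frame of frame below 0.052 m and angle between handle's own z axis and vertical below 0.12 rad and value of joint spindle below 0.6 rad), for 0.2 s.
3. the clamp is turned fully and the pad's spring is pressed (value of joint spindle above 1.2 rad and value of joint pad above 0.003 m), for 0.2 s.
At the end, for the whole second after the job is handed in: All modules stand upright on the bay floor, square to the frame; each plate likewise, or upright in the rack; spindle past 1.2 rad, pad spring pressed over 3 mm, the row pressing on the stop; the handle stands upright, at rest on the bench, over 60 mm from the spindle (all of step 3 and x of module_a in the frame of frame between -0.076 and 0.06 m and y of module_a in the frame of frame between -0.012 and 0.012 m and z of module_a in the frame of frame between 0.006 and 0.014 m and angle between each of module_a, module_b, module_c's own z axis and vertical below 0.1 rad and angle between the x axis of each of module_a, module_b, module_c and the x axis of frame, either way round below 0.12 rad and x of module_b in the frame of frame between -0.076 and 0.06 m and y of module_b in the frame of frame between -0.012 and 0.012 m and z of module_b in the frame of frame between 0.006 and 0.014 m and x of module_c in the frame of frame between -0.076 and 0.06 m and y of module_c in the frame of frame between -0.012 and 0.012 m and z of module_c in the frame of frame between 0.006 and 0.014 m and ((x of plate1 in the frame of frame between -0.076 and 0.06 m and y of plate1 in the frame of frame between -0.012 and 0.012 m and z of plate1 in the frame of frame between 0.006 and 0.014 m and angle between plate1's own z axis and vertical below 0.1 rad and angle between the x axis of plate1 and the x axis of frame, either way round below 0.12 rad) or (x of plate1 in the frame of rack between -0.105 and 0.105 m and y of plate1 in the frame of rack between -0.03 and 0.03 m and z of plate1 in the frame of rack between 0.004 and 0.014 m and angle between plate1's own z axis and vertical below 0.15 rad)) and ((x of plate2 in the frame of frame between -0.076 and 0.06 m and y of plate2 in the frame of frame between -0.012 and 0.012 m and z of plate2 in the frame of frame between 0.006 and 0.014 m and angle between plate2's own z axis and vertical below 0.1 rad and angle between the x axis of plate2 and the x axis of frame, either way round below 0.12 rad) or (x of plate2 in the frame of rack between -0.105 and 0.105 m and y of plate2 in the frame of rack between -0.03 and 0.03 m and z of plate2 in the frame of rack between 0.004 and 0.014 m and angle between plate2's own z axis and vertical below 0.15 rad)) and ((x of plate3 in the frame of frame between -0.076 and 0.06 m and y of plate3 in the frame of frame between -0.012 and 0.012 m and z of plate3 in the frame of frame between 0.006 and 0.014 m and angle between plate3's own z axis and vertical below 0.1 rad and angle between the x axis of plate3 and the x axis of frame, either way round below 0.12 rad) or (x of plate3 in the frame of rack between -0.105 and 0.105 m and y of plate3 in the frame of rack between -0.03 and 0.03 m and z of plate3 in the frame of rack between 0.004 and 0.014 m and angle between plate3's own z axis and vertical below 0.15 rad)) and ((x of plate4 in the frame of frame between -0.076 and 0.06 m and y of plate4 in the frame of frame between -0.012 and 0.012 m and z of plate4 in the frame of frame between 0.006 and 0.014 m and angle between plate4's own z axis and vertical below 0.1 rad and angle between the x axis of plate4 and the x axis of frame, either way round below 0.12 rad) or (x of plate4 in the frame of rack between -0.105 and 0.105 m and y of plate4 in the frame of rack between -0.03 and 0.03 m and z of plate4 in the frame of rack between 0.004 and 0.014 m and angle between plate4's own z axis and vertical below 0.15 rad)) and ((x of plate5 in the frame of frame between -0.076 and 0.06 m and y of plate5 in the frame of frame between -0.012 and 0.012 m and z of plate5 in the frame of frame between 0.006 and 0.014 m and angle between plate5's own z axis and vertical below 0.1 rad and angle between the x axis of plate5 and the x axis of frame, either way round below 0.12 rad) or (x of plate5 in the frame of rack between -0.105 and 0.105 m and y of plate5 in the frame of rack between -0.03 and 0.03 m and z of plate5 in the frame of rack between 0.004 and 0.014 m and angle between plate5's own z axis and vertical below 0.15 rad)) and ((x of plate6 in the frame of frame between -0.076 and 0.06 m and y of plate6 in the frame of frame between -0.012 and 0.012 m and z of plate6 in the frame of frame between 0.006 and 0.014 m and angle between plate6's own z axis and vertical below 0.1 rad and angle between the x axis of plate6 and the x axis of frame, either way round below 0.12 rad) or (x of plate6 in the frame of rack between -0.105 and 0.105 m and y of plate6 in the frame of rack between -0.03 and 0.03 m and z of plate6 in the frame of rack between 0.004 and 0.014 m and angle between plate6's own z axis and vertical below 0.15 rad)) and contact force between stop and anything else above 0.5 N and height (world z) of handle below 0.012 m and angle between handle's own z axis and vertical below 0.15 rad and horizontal distance between handle and spindle_top above 0.06 m and linear speed of handle below 0.02 m/s); the robot touches nothing.
It fails at once if the tip cleaner is pushed more than 40 mm (distance of tip_cleaner from where it was at the start of the episode above 0.04 m).
It fails at once if the solder reel is pushed more than 40 mm (distance of solder_reel from where it was at the start of the episode above 0.04 m).
It fails at once if the pliers is pushed more than 40 mm (distance of pliers from where it was at the start of the episode above 0.04 m).
Of module_a, module_b, module_c only 2 to 3 are there at a start; the rules pass over those that are not, and their reading is None.
Of plate1, plate2, plate3, plate4, plate5, plate6 only 5 to 6 are there at a start; the rules pass over those that are not, and their reading is None.
At some moment in a run one of handle, module_a, module_b, module_c may be knocked a few centimetres aside while the robot is not near it.
It also fails if it takes over 210 s, if anything falls off the work surface, if the arm or the gripper's body presses on something with over 40 N, if the wrist force passes 120 N, or if a joint passes its speed limit or range.

## Working session

There is one attempt and no reset: what is moved stays moved. The work goes in short steps, Python scripts to look and compute and a shell command to move; the robot and the scene stay as the last step left them, time stands still between calls to the robot, and variables do not carry over. Pictures are saved under pics/ and viewed, at most 14 in all, crops included, and the job is handed in when it is done.

```bash
ls; mkdir -p pics; cat > h.py <<'E'
import numpy as np,cv2
from cell import arm,imaging,workorder
from scipy.spatial.transform import Rotation as Ro
def cap(n,f=None):
    c=imaging.capture(n)
    if f: cv2.imwrite('pics/'+f,cv2.cvtColor(c['img'],cv2.COLOR_RGB2BGR))
    return c
def ray(c,u,v,z):
    K,R,t=np.array(c['intrinsics']),np.array(c['R']),np.array(c['t'])
    d=R.T@np.linalg.solve(K,[u,v,1]);o=-R.T@t
    return o+d*(z-o[2])/d[2]
def proj(c,X):
    p=np.array(c['intrinsics'])@(np.array(c['R'])@np.array(X,float)+np.array(c['t']));return p[:2]/p[2]
E
python3 - <<'E'
from h import *
s=arm.read_state();print(s,arm.nose_length)
import pickle
for n in('scene','side','wrist'):
    c=cap(n,n+'0.png');pickle.dump(c,open(n+'0.pkl','wb'));print(n,-np.array(c['R']).T@np.array(c['t']),np.array(c['R'])[2])
E
```

```text
pics
{'clock': 0.0, 'qpos': array([ 1.07983966,  0.53721343, -0.00443737,  1.53888349,  0.00262673,
        1.06731311, -0.07124397]), 'joint_velocities': array([ 7.20119665e-04, -1.36918843e-04,  6.02856548e-04, -4.91433411e-04,
        3.90869045e-04,  7.76150824e-04, -2.25152798e-05]), 'tau': array([ 3.27558910e-04, -5.83412647e+01,  1.04907587e+00, -2.59104735e+01,
        1.24412816e-02,  9.60693316e-03, -3.61488605e-05]), 'tool_pos': array([ 267.72515316, -591.9350857 ,  403.77817397]), 'ee_rot': array([ 9.77527761e-01,  2.10804780e-01, -2.66781919e-04, -8.65742904e-04]), 'force': array([-0.30147613,  0.19897903,  0.18717414]), 'moment': array([0.00631869, 0.00483332, 0.00072559]), 'gripper_force': 0.0, 'width': 1.00099187019037} 173.4
scene [1219.81804736 -302.59614536 1131.65032747] [-0.55641397  0.22974024 -0.79851294]
side [127.61202114 823.30254753 698.99412159] [ 0.3472367  -0.75657693 -0.55409207]
wrist [ 329.00478766 -564.59368414  372.34786708] [-0.24513164 -0.10881387 -0.96336391]
```

View pics/scene0.png

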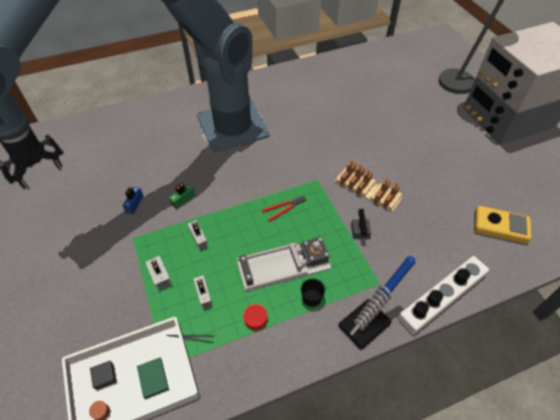

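View pics/side0.png

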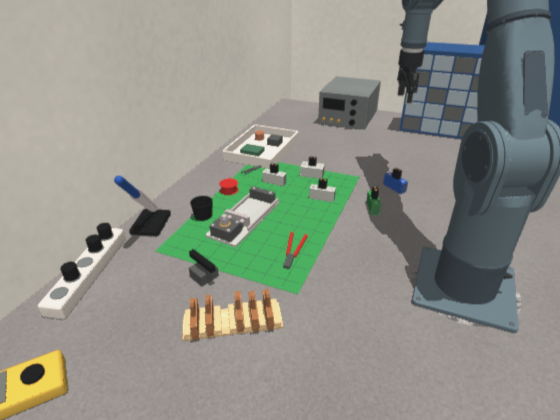

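The scene shows the frame near (285,265), with the stop on the left at (247,272) and the spindle at (316,245). White modules are at (198,234), (158,270) and (203,290), and the handle is at (362,225). The rack at (368,186) holds 5 plates. The blue and green look-alikes are at (133,200) and (181,194).

```bash
python3 - <<'E'
from h import *
import pickle
c=pickle.load(open('scene0.pkl','rb'));s=pickle.load(open('side0.pkl','rb'))
print(c['intrinsics'])
for n,u,v,z in[('mod1 term',196,225,70),('mod2',154,260,70),('mod3',201,281,70),('stop',247,269,44),('spin',317,243,73),('handle',362,214,62),('rackL',340,183,8),('rackR',400,207,8),('pot',313,285,55),('reel',256,314,31),('pliers',285,208,5)]:
    print(n,ray(c,u,v,z).round())
print('side')
for n,u,v,z in[('mod1',323,183,70),('mod2',313,160,70),('mod3',274,168,70),('spin',229,222,73),('handle',203,260,62),('stop',263,192,44)]:
    print(n,ray(s,u,v,z).round())
b=cv2.imread('pics/scene0.png')[150:345,100:420]
cv2.imwrite('pics/sc_crop.png',cv2.resize(b,(800,488),interpolation=cv2.INTER_CUBIC))
E
```

```text
[[444.39664892   0.         281.29852974]
 [  0.         444.39664892 208.85346531]
 [  0.           0.           1.        ]]
mod1 term [ 441. -249.   70.]
mod2 [ 511. -388.   70.]
mod3 [ 622. -286.   70.]
stop [ 620. -157.   44.]
spin [632.  50.  73.]
handle [583. 221.  62.]
rackL [411. 241.   8.]
rackR [572. 373.   8.]
pot [739. -11.  55.]
reel [ 749. -179.   31.]
pliers [436.  34.   5.]
side
mod1 [ 432. -231.   70.]
mod2 [ 512. -370.   70.]
mod3 [ 614. -266.   70.]
spin [600.  70.  73.]
handle [590. 220.  62.]
stop [ 602. -150.   44.]
```

View pics/sc_crop.png

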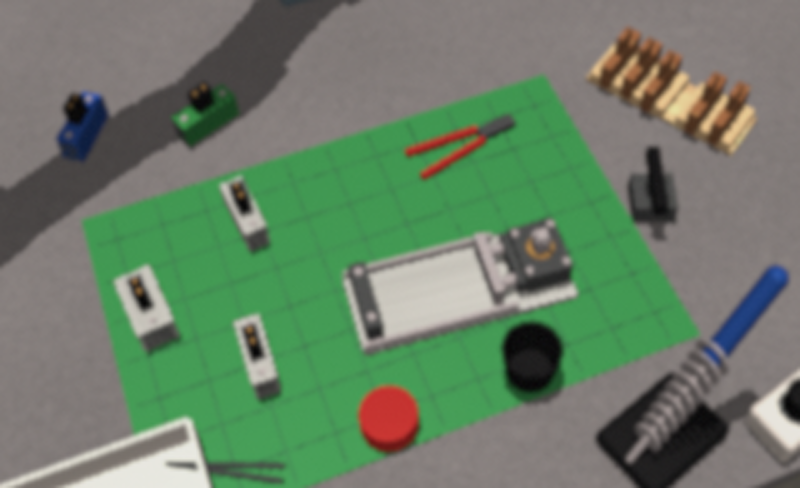

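```bash
cat >> h.py <<'E'
def Rt(yaw): return Ro.from_euler('z',yaw,degrees=True)*Ro.from_euler('x',180,degrees=True)
def go(*wps):
    "wps (x,y,z,yaw): rows from the present pose"
    s=arm.read_state();p=s['tool_pos'];R=Ro.from_quat(s['ee_rot'])
    for w in wps:
        d=R.inv().apply(np.array(w[:3])-p)/500;rv=(R.inv()*Rt(w[3])).as_rotvec()/np.pi
        n=max(np.linalg.norm(d)*8,np.linalg.norm(rv)*180/10.7)
        print(' '.join('%.4f'%v for v in [*d,*rv]),'| rows~%.1f'%n)
    print('t',round(s['clock'],2),p.round(1),'yaw',R.as_euler('xyz',degrees=True).round(1),'w',round(s['width'],3))
E
python3 - <<'E'
from h import *
go((500,-320,460,24.4))
E
```

```text
0.6474 -0.3044 -0.1116 -0.0004 0.0000 -0.0003 | rows~5.8
t 0.15 [ 267.8 -592.   404. ] yaw [-179.9    0.    24.3] w 0.998
```

```bash
R='0.647 -0.304 -0.112 0 0 0 85'; python3 -m inch '0.647 -0.304 -0.112 0 0 0 85;0.647 -0.304 -0.112 0 0 0 85;0.647 -0.304 -0.112 0 0 0 85;0.647 -0.304 -0.112 0 0 0 85;0.647 -0.304 -0.112 0 0 0 85;0.647 -0.304 -0.112 0 0 0 85;0.647 -0.304 -0.112 0 0 0 85;0.647 -0.304 -0.112 0 0 0 85'
python3 - <<'E'
from h import *
import pickle
c=cap('wrist','w1.png');pickle.dump(c,open('w1.pkl','wb'));print(c['intrinsics'])
go((600,-20,460,90))
E
```

```text
clock: 1.15
tool_pos: [499.5, -320.9, 460.3]
ee_rot: [0.978, 0.211, -0.001, 0.0]
force: [-1.8, -0.7, -0.2]
width: 0.995
gripper_force: 0.0
[[368.12726872   0.         278.0073334 ]
 [  0.         368.12726872 207.97693263]
 [  0.           0.           1.        ]]
0.4317 -0.4671 0.0000 -0.0003 0.0004 -0.3654 | rows~6.1
t 1.2 [ 499.  -321.6  460.3] yaw [-1.80e+02  1.00e-01  2.42e+01] w 0.998
```

View pics/w1.png

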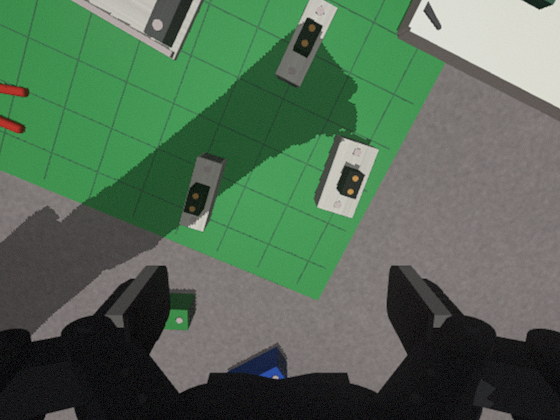

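Wrist view: the three modules are at about (202,192), (348,177) and (307,40); the blue and green look-alikes lie at the bottom edge. Next is the frame view.

```bash
python3 -m inch '0.432 -0.467 0 0 0 -0.365 85;0.432 -0.467 0 0 0 -0.365 85;0.432 -0.467 0 0 0 -0.365 85;0.432 -0.467 0 0 0 -0.365 85;0.432 -0.467 0 0 0 -0.365 85;0.432 -0.467 0 0 0 -0.365 85;0.432 -0.467 0 0 0 -0.365 85;0.432 -0.467 0 0 0 -0.365 85'
python3 - <<'E'
from h import *
import pickle
c=cap('wrist','w2.png');pickle.dump(c,open('w2.pkl','wb'))
b=cv2.imread('pics/w1.png')
t=[cv2.resize(b[y:y+105,x:x+66],(264,420),interpolation=cv2.INTER_CUBIC) for x,y in((170,140),(315,125),(270,0))]
cv2.imwrite('pics/mods.png',np.hstack(t))
go((600,-20,460,90))
E
```

```text
clock: 2.2
tool_pos: [600.3, -21.1, 460.4]
ee_rot: [0.709, 0.705, -0.001, 0.0]
force: [-0.4, -0.2, -0.0]
width: 0.994
gripper_force: 0.0
0.0018 -0.0006 0.0009 -0.0002 0.0003 -0.0017 | rows~0.0
t 2.25 [600.3 -20.9 460.5] yaw [-1.80e+02  1.00e-01  8.97e+01] w 0.996
```

View pics/w2.png

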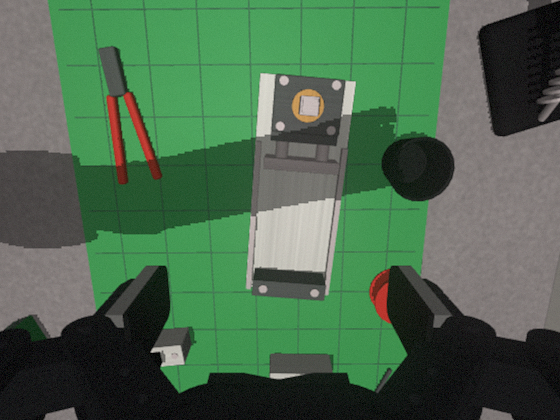

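View pics/mods.png

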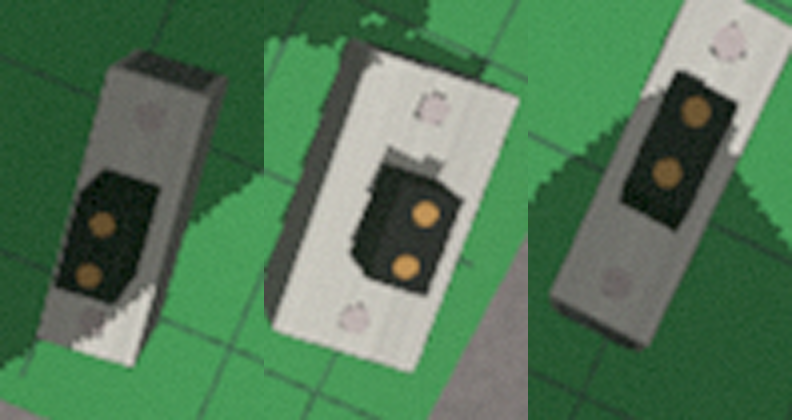

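w2 shows the spindle top at (310,106), with housing screws at (284,80), (337,86), (331,130) and (279,126). The stop screws are at (263,289) and (315,293). In the crops, the brass screws give the terminal centre and axis of each module: the middle one is the 42 mm module_b, the other two are 28 mm.

```bash
python3 - <<'E'
from h import *
import pickle
c=pickle.load(open('w1.pkl','rb'))
P={'m1':(170,140,0,[(102,223),(88,275)],[(108,68),(215,97),(133,367),(38,338)]),
'm2':(315,125,264,[(426,214),(405,266)],[(363,45),(520,98),(414,372),(273,328)]),
'm3':(270,0,528,[(696,112),(667,173)],[(728,40),(616,282)])}
for n,(x,y,o,b,t) in P.items():
    f=lambda u,v,z:ray(c,x+(u-o)/4,y+v/4,z)
    B=[f(*q,70) for q in b];T=[f(*q,40) for q in t]
    d=(T[0]-T[1]) if len(T)==2 else (T[0]+T[1]-T[2]-T[3])/2
    print(n,'brass mid',np.mean(B,0).round(1),'top mid',np.mean(T,0).round(1),'yaxis',np.degrees(np.arctan2(d[1],d[0])).round(1),np.linalg.norm(d).round(1))
c=pickle.load(open('w2.pkl','rb'))
H=[ray(c,*q,46) for q in((284,80),(337,86),(331,130),(279,126))]
S=[ray(c,*q,44) for q in((263,289),(315,293))]
sp=ray(c,310.5,106,73)
a=H[0]+H[1]-H[2]-H[3]
a2=S[1]-S[0]
ang=lambda d:np.degrees(np.arctan2(d[1],d[0])).round(2)
print('house',np.mean(H,0).round(1),ang(a),'frame y dir from stop',ang(a2),'stop',np.mean(S,0).round(1),'spindle',sp.round(1),'sp-stop',ang(sp-np.mean(S,0)),np.linalg.norm((sp-np.mean(S,0))[:2]))
g=cv2.imread('pics/w2.png')
cv2.imwrite('pics/fr.png',np.hstack([cv2.resize(g[255:310,235:345],(400,200),interpolation=cv2.INTER_CUBIC),cv2.resize(g[130:185,245:355],(400,200),interpolation=cv2.INTER_CUBIC)]))
E
```

```text
m1 brass mid [ 439.7 -254.9   70. ] top mid [ 440.1 -255.7   40. ] yaxis 6.1 79.3
m2 brass mid [ 521.6 -392.7   70. ] top mid [ 521.9 -391.9   40. ] yaxis 7.9 79.0
m3 brass mid [ 626.3 -293.4   70. ] top mid [ 626.6 -293.    40. ] yaxis -1.4 60.2
house [629.5  45.4  46. ] 83.68 frame y dir from stop -5.14 stop [ 611.5 -161.1   44. ] spindle [630.   45.3  73. ] sp-stop 84.86 207.2115790889033
```

View pics/fr.png

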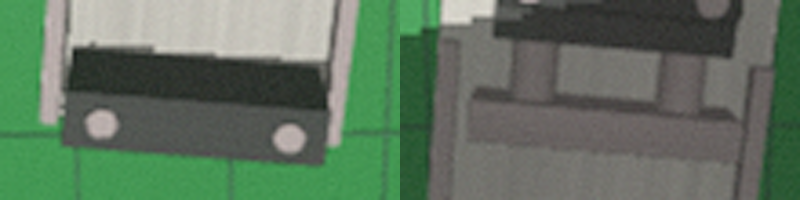

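The stop and bay are clear, and the pad is square and open. The gap should take two plates after the modules, about 32 mm. Going above module 1 first.

```bash
cat >> h.py <<'E'
def brass(c,z=70,at=None,r=40):
    h=cv2.cvtColor(cv2.GaussianBlur(c['img'],(3,3),0),cv2.COLOR_RGB2HSV)
    m=cv2.inRange(h,(8,110,50),(24,255,255))
    n,_,st,ce=cv2.connectedComponentsWithStats(m)
    L=[]
    for i in range(1,n):
        if st[i,4]>6:
            X=ray(c,*ce[i],z)
            if at is None or np.hypot(X[0]-at[0],X[1]-at[1])<r: L.append((st[i,4],X[:2].round(1)))
    L.sort(key=lambda q:-q[0]);L=L[:6]
    print('brass',[(int(a),x.tolist()) for a,x in L])
    if len(L)>1:
        d=L[0][1]-L[1][1];a=np.degrees(np.arctan2(d[1],d[0]));a=(a+90)%180-90
        print(' mid',(L[0][1]+L[1][1])/2,'angle',a.round(1))
E
python3 - <<'E'
from h import *
import pickle
brass(pickle.load(open('w1.pkl','rb')))
go((439.8,-255.3,330,96.1))
E
```

```text
brass [(40, [633.5, -293.1]), (40, [619.4, -292.7]), (40, [441.7, -72.5]), (36, [528.7, -391.4]), (34, [514.8, -393.0]), (32, [446.7, -253.7])]
 mid [ 626.45 -292.9 ] angle -1.6
-0.4703 -0.3183 0.2616 -0.0002 0.0003 -0.0356 | rows~5.0
t 2.25 [600.3 -20.9 460.5] yaw [-1.80e+02  1.00e-01  8.97e+01] w 0.996
```

```bash
python3 -m inch '-0.470 -0.318 0.262 0 0 -0.0356 60;-0.470 -0.318 0.262 0 0 -0.0356 60;-0.470 -0.318 0.262 0 0 -0.0356 60;-0.470 -0.318 0.262 0 0 -0.0356 60;-0.470 -0.318 0.262 0 0 -0.0356 60;-0.470 -0.318 0.262 0 0 -0.0356 60;-0.470 -0.318 0.262 0 0 -0.0356 60'
python3 - <<'E'
from h import *
c=cap('wrist','w3.png');brass(c,70,(439.8,-255.3))
go((439.8,-255.3,218,96.1))
E
```

```text
clock: 3.12
tool_pos: [441.7, -254.2, 330.0]
ee_rot: [0.667, 0.745, 0.0, 0.0]
force: [0.2, 0.3, -1.3]
width: 0.702
gripper_force: 0.0
brass [(71, [446.8, -253.7]), (67, [432.9, -255.3])]
 mid [ 439.85 -254.5 ] angle 6.6
-0.0031 -0.0057 0.2246 0.0004 0.0001 0.0017 | rows~1.8
t 3.17 [ 442.3 -253.4  330.3] yaw [179.9   0.   96.4] w 0.704
```

View pics/w3.png

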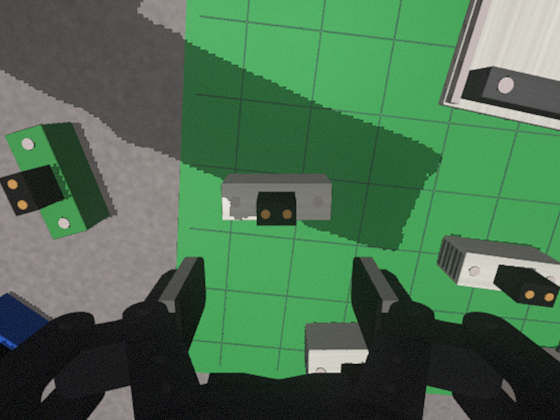

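Module 1 sits unmoved between the open fingers, with screws at (266,214) and (287,214). Descend and grip.

```bash
python3 -m inch '-0.003 -0.005 0.14 0 0 0 60;-0.003 -0.005 0.224 0 0 0 60;-0.003 -0.005 0.224 0 0 0 60;-0.003 -0.005 0.224 0 0 0 10;-0.003 -0.005 0.224 0 0 0 10;-0.003 -0.005 0.224 0 0 0 10;-0.003 -0.005 0.224 0 0 0 10;-0.003 -0.005 0.224 0 0 0 10' 50
cat >> h.py <<'E'
F=dict(o=np.array([618.7,-79.2]),a=84.8)
def fr(x,y=0):
    a=np.radians(F['a']);return F['o']+x*np.array([np.cos(a),np.sin(a)])+y*np.array([-np.sin(a),np.cos(a)])
def infr(p):
    a=np.radians(F['a']);d=np.array(p[:2])-F['o'];return np.array([d@[np.cos(a),np.sin(a)],d@[-np.sin(a),np.cos(a)]]).round(1)
E
python3 - <<'E'
from h import *
s=arm.read_state();p=s['tool_pos'];print(s['width']*85.4,s['gripper_force'],p)
q=fr(-54)
go((p[0],p[1],310,96.4),(*q,310,84.8))
E
```

```text
clock: 4.18
tool_pos: [440.8, -255.9, 220.1]
ee_rot: [0.666, 0.746, 0.001, 0.002]
force: [-0.7, 1.3, 9.1]
width: 0.291
gripper_force: 50.4
24.889701792055433 50.38846492767334 [ 440.79230153 -255.89331403  220.14543633]
-0.0005 0.0007 -0.1797 0.0013 0.0008 0.0003 | rows~1.4
0.2049 0.3722 -0.1788 0.0014 0.0007 0.0647 | rows~3.7
t 4.17 [ 440.8 -255.9  220.1] yaw [179.8   0.2  96.4] w 0.291
```

```bash
python3 -m inch '0 0 -0.10 0 0 0 10;0 0 -0.179 0 0 0 10;0.205 0.372 -0.179 0 0 0.0647 10;0.205 0.372 -0.179 0 0 0.0647 10;0.205 0.372 -0.179 0 0 0.0647 10;0.205 0.372 -0.179 0 0 0.0647 10;0.205 0.372 -0.179 0 0 0.0647 10;0.205 0.372 -0.179 0 0 0.0647 10'
python3 - <<'E'
from h import *
s=arm.read_state();p=s['tool_pos'];print(s['width']*85.4,s['force'],infr(p))
c=cap('wrist','w4.png')
go((*fr(-54),233,84.8))
E
```

```text
clock: 5.18
tool_pos: [611.9, -133.8, 307.6]
ee_rot: [0.739, 0.674, -0.001, 0.0]
force: [-0.1, -0.5, -1.3]
width: 0.292
gripper_force: 50.1
24.944165595047362 [-0.06644668 -0.52525601 -1.29732559] [-55.    1.8]
0.0030 0.0040 0.1490 -0.0002 0.0004 -0.0006 | rows~1.2
t 5.22 [ 611.7 -134.2  307.5] yaw [-1.80e+02  1.00e-01  8.47e+01] w 0.289
```

View pics/w4.png

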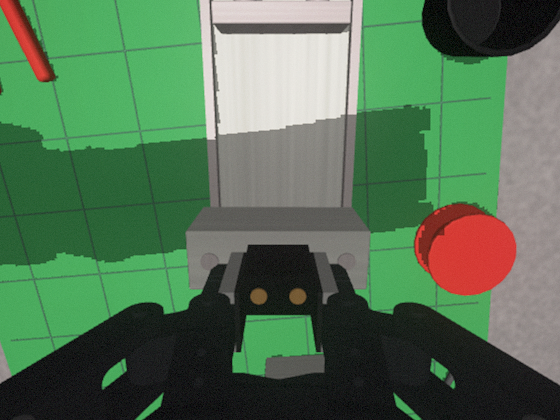

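Held squarely with the screws at (259,297) and (298,297), above the stop end of the bay. Lower and push towards the stop.

```bash
python3 -m inch '0.003 0.004 0.08 0 0 0 10;0.003 0.004 0.149 0 0 0 10;0.003 0.004 0.149 0 0 0 10;-0.005 0.004 0.149 0 0 0 10;-0.009 0.004 0.149 0 0 0 10;-0.013 0.004 0.149 0 0 0 10;-0.013 0.004 0.149 0 0 0 10'
python3 - <<'E'
from h import *
s=arm.read_state();p=s['tool_pos'];print(s['force'],infr(p));go((*fr(-62),231,84.8))
E
```

```text
clock: 6.1
tool_pos: [614.3, -138.9, 233.2]
ee_rot: [0.738, 0.674, 0.001, 0.0]
force: [-0.1, 2.5, -0.3]
width: 0.291
gripper_force: 52.5
[-0.10795705  2.5037296  -0.26476115] [-59.8  -1. ]
-0.0044 -0.0021 0.0044 0.0003 -0.0003 0.0001 | rows~0.1
t 6.1 [ 614.3 -138.9  233.2] yaw [180.   -0.   84.8] w 0.291
```

```bash
python3 -m inch '-0.003 0 0.002 0 0 0 10;-0.005 0 0.005 0 0 0 10;-0.006 0 0.007 0 0 0 10;-0.006 0 0.007 0 0 0 10'
python3 - <<'E'
from h import *
s=arm.read_state();p=s['tool_pos'];print(s['force'],infr(p))
E
python3 -m inch '-0.006 0 0.007 0 0 0 60;-0.006 0 0.007 0 0 0 60;-0.006 0 0.007 0 0 0 60;-0.006 0 -0.07 0 0 0 60;-0.006 0 -0.18 0 0 0 60;-0.006 0 -0.18 0 0 0 60'
python3 - <<'E'
from h import *
c=cap('wrist');brass(c,80,fr(-58))
go((521.7,-392.3,330,97.9))
E
```

```text
clock: 6.6
tool_pos: [614.6, -139.5, 229.7]
ee_rot: [0.738, 0.675, 0.002, -0.001]
force: [0.8, 8.4, 2.6]
width: 0.288
gripper_force: 52.9
[0.75183177 8.37350879 2.59670653] [-60.5  -1.4]
clock: 7.35
tool_pos: [615.4, -145.9, 324.0]
ee_rot: [0.739, 0.674, 0.003, 0.004]
force: [0.5, 0.4, -0.4]
width: 0.702
gripper_force: 0.0
brass [(84, [621.3, -137.0]), (83, [607.4, -135.7])]
 mid [ 614.35 -136.35] angle -5.3
-0.5078 -0.1395 -0.0172 0.0014 0.0005 -0.0729 | rows~4.2
t 7.4 [ 614.3 -145.8  321.5] yaw [1.797e+02 1.000e-01 8.480e+01] w 0.702
```

```bash
python3 -m inch '-0.508 -0.140 -0.017 0 0 -0.0729 60;-0.508 -0.140 -0.017 0 0 -0.0729 60;-0.508 -0.140 -0.017 0 0 -0.0729 60;-0.508 -0.140 -0.017 0 0 -0.0729 60;-0.508 -0.140 -0.017 0 0 -0.0729 60;-0.508 -0.140 -0.017 0 0 -0.0729 60;-0.508 -0.140 -0.017 0 0 -0.0729 60'
python3 - <<'E'
from h import *
c=cap('wrist');brass(c,70,(521.6,-392.5),60)
go((521.7,-392.3,222,97.9))
E
```

```text
clock: 8.28
tool_pos: [522.0, -389.5, 327.1]
ee_rot: [0.655, 0.755, 0.001, -0.001]
force: [-0.8, -0.2, -0.8]
width: 0.702
gripper_force: 0.0
brass [(66, [528.7, -391.3]), (61, [514.8, -393.0])]
 mid [ 521.75 -392.15] angle 7.0
-0.0058 -0.0016 0.2106 0.0001 -0.0005 0.0013 | rows~1.7
t 8.32 [ 522.1 -389.5  327.3] yaw [ 1.80e+02 -1.00e-01  9.81e+01] w 0.702
```

```bash
python3 -m inch '-0.005 -0.002 0.14 0 0 0.003 60;-0.005 -0.002 0.210 0 0 0.003 60;-0.005 -0.002 0.210 0 0 0.003 60;-0.005 -0.002 0.210 0 0 0.003 10;-0.005 -0.002 0.210 0 0 0.003 10;-0.005 -0.002 0.210 0 0 0.003 10;-0.005 -0.002 0.210 0 0 0.003 10' 50
python3 - <<'E'
from h import *
s=arm.read_state();p=s['tool_pos'];print(s['force'],s['width']*85.4,p)
go((p[0],p[1],310,97.3),(*fr(-20),310,84.8))
E
```

```text
clock: 9.2
tool_pos: [521.6, -394.8, 225.3]
ee_rot: [0.66, 0.751, 0.001, 0.002]
force: [1.0, 0.5, 7.4]
width: 0.288
gripper_force: 50.4
[0.98036244 0.46398883 7.41167384] 24.603685635953873 [ 521.5779263  -394.84910994  225.28190115]
-0.0004 0.0006 -0.1694 0.0011 0.0008 0.0006 | rows~1.4
0.5616 0.2658 -0.1699 0.0012 0.0007 0.0700 | rows~5.2
t 9.2 [ 521.6 -394.8  225.3] yaw [1.798e+02 1.000e-01 9.740e+01] w 0.288
```

```bash
python3 -m inch '0 0 -0.10 0 0 0 10;0 0 -0.17 0 0 0 10;0.562 0.266 -0.170 0 0 0.07 10;0.562 0.266 -0.170 0 0 0.07 10;0.562 0.266 -0.170 0 0 0.07 10;0.562 0.266 -0.170 0 0 0.07 10;0.562 0.266 -0.170 0 0 0.07 10;0.562 0.266 -0.170 0 0 0.07 10'
python3 - <<'E'
from h import *
s=arm.read_state();print(s['force'],s['width']*85.4,infr(s['tool_pos']))
c=cap('wrist');brass(c,310-225+70)
go((*fr(-21),238.5,84.8))
E
```

```text
clock: 10.2
tool_pos: [617.3, -91.2, 308.8]
ee_rot: [0.735, 0.678, 0.002, -0.001]
force: [-0.7, -0.7, -1.5]
width: 0.29
gripper_force: 50.1
[-0.6637655  -0.67310758 -1.50840414] 24.741577824896712 [-12.    0.3]
brass [(343, [547.0, -13.2]), (325, [625.4, 5.8]), (224, [610.5, -86.2]), (220, [624.2, -87.6]), (51, [532.8, -26.0]), (47, [621.6, -95.5])]
 mid [586.2  -3.7] angle 13.6
-0.0096 0.0012 0.1399 0.0003 -0.0004 0.0017 | rows~1.1
t 10.25 [616.5 -95.4 308.4] yaw [ 1.799e+02 -1.000e-01  8.510e+01] w 0.289
```

```bash
python3 -m inch '-0.004 0.001 0.08 0 0 0.001 10;-0.009 0.001 0.140 0 0 0.001 10;-0.009 0.001 0.140 0 0 0.001 10;-0.013 0.001 0.140 0 0 0.001 10;-0.017 0.001 0.140 0 0 0.001 10;-0.021 0.001 0.140 0 0 0.001 10;-0.023 0.001 0.142 0 0 0.001 10'
python3 - <<'E'
from h import *
s=arm.read_state();print(s['force'],infr(s['tool_pos']))
go((*fr(-28),235,84.8))
E
```

```text
clock: 11.12
tool_pos: [615.4, -106.7, 237.7]
ee_rot: [0.739, 0.674, 0.002, -0.002]
force: [-2.5, 11.1, 4.0]
width: 0.29
gripper_force: 51.7
[-2.50226776 11.12278416  3.96201882] [-27.7   0.8]
-0.0006 0.0016 0.0054 -0.0002 -0.0017 -0.0004 | rows~0.0
t 11.12 [ 615.4 -106.7  237.7] yaw [-180.    -0.3   84.7] w 0.29
```

```bash
python3 -m inch '-0.001 0.001 0.003 0 0 0 10;-0.001 0.001 0.006 0 0 0 10;-0.001 0.001 0.006 0 0 0 60;-0.001 0.001 0.006 0 0 0 60;-0.001 0.001 0.006 0 0 0 60;0 0 -0.07 0 0 0 60;0 0 -0.18 0 0 0 60;0 0 -0.18 0 0 0 60'
python3 - <<'E'
from h import *
c=cap('wrist','w5.png');brass(c,80,fr(-40))
go((626.4,-293,330,88.6))
E
```

```text
clock: 12.12
tool_pos: [617.3, -111.0, 331.6]
ee_rot: [0.74, 0.673, 0.003, 0.004]
force: [-0.2, 0.7, 0.5]
width: 0.701
gripper_force: 0.0
brass [(77, [623.3, -101.5]), (73, [609.5, -100.4]), (70, [621.3, -137.4]), (68, [607.3, -136.1])]
 mid [ 616.4  -100.95] angle -4.6
-0.3604 0.0549 -0.0014 0.0015 0.0003 -0.0225 | rows~2.9
t 12.18 [ 616.2 -111.   329. ] yaw [179.7   0.   84.6] w 0.703
```

View pics/w5.png

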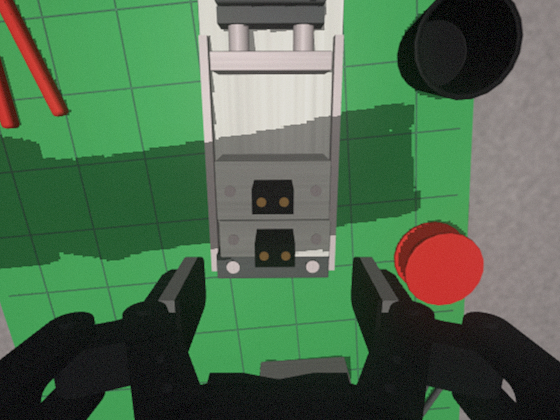

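Both modules sit tight at the stop and square, with their screws at rows 202 and 256. Next is module 3.

```bash
python3 -m inch '-0.360 0.055 0 0 0 -0.0225 60;-0.360 0.055 0 0 0 -0.0225 60;-0.360 0.055 0 0 0 -0.0225 60;-0.360 0.055 0 0 0 -0.0225 60;-0.360 0.055 0 0 0 -0.0225 60;-0.360 0.055 0 0 0 -0.0225 60'
python3 - <<'E'
from h import *
c=cap('wrist');brass(c,70,(626.4,-293),60)
go((626.4,-293,224,88.6))
E
```

```text
clock: 12.92
tool_pos: [626.1, -290.1, 326.1]
ee_rot: [0.714, 0.7, 0.0, -0.001]
force: [-0.7, 0.4, 0.9]
width: 0.705
gripper_force: 0.0
brass [(69, [633.6, -293.0]), (68, [619.6, -292.7])]
 mid [ 626.6  -292.85] angle -1.2
-0.0058 0.0006 0.2047 -0.0002 -0.0003 0.0011 | rows~1.6
t 12.97 [ 626.2 -290.2  326.4] yaw [-1.80e+02 -1.00e-01  8.88e+01] w 0.703
```

```bash
python3 -m inch '-0.001 0 0.14 0 0 0 60;-0.001 0 0.204 0 0 0 60;-0.001 0 0.204 0 0 0 60;-0.001 0 0.204 0 0 0 10;-0.001 0 0.204 0 0 0 10;-0.001 0 0.204 0 0 0 10;-0.001 0 0.204 0 0 0 10' 50
python3 - <<'E'
from h import *
s=arm.read_state();p=s['tool_pos'];print(s['force'],s['width']*85.4,p)
go((p[0],p[1],312,88.8),(*fr(15),312,84.8))
E
```

```text
clock: 13.85
tool_pos: [626.9, -292.8, 227.4]
ee_rot: [0.715, 0.699, 0.001, 0.002]
force: [-0.9, 1.2, 6.4]
width: 0.288
gripper_force: 49.9
[-0.94062627  1.16929068  6.42641808] 24.627062053541376 [ 626.94404624 -292.82606224  227.43480556]
-0.0002 0.0006 -0.1691 0.0012 0.0004 -0.0008 | rows~1.4
0.4565 -0.0239 -0.1698 0.0012 0.0004 0.0214 | rows~3.9
t 13.85 [ 626.9 -292.8  227.4] yaw [1.798e+02 1.000e-01 8.870e+01] w 0.288
```

```bash
python3 -m inch '0 0 -0.10 0 0 0 10;0 0 -0.17 0 0 0 10;0.458 -0.024 -0.170 0 0 0.0214 10;0.458 -0.024 -0.170 0 0 0.0214 10;0.458 -0.024 -0.170 0 0 0.0214 10;0.458 -0.024 -0.170 0 0 0.0214 10;0.458 -0.024 -0.170 0 0 0.0214 10;0.458 -0.024 -0.170 0 0 0.0214 10'
python3 -m inch '0 0 0 0 0 0 10;0 0 0 0 0 0 10'
python3 - <<'E'
from h import *
s=arm.read_state();print(s['force'],s['width']*85.4,infr(s['tool_pos']))
go((*fr(16.5),240.5,84.8))
E
```

```text
clock: 14.85
tool_pos: [619.3, -64.1, 310.3]
ee_rot: [0.739, 0.674, -0.0, 0.001]
force: [-0.4, -1.1, -1.2]
width: 0.291
gripper_force: 49.9
clock: 15.1
tool_pos: [619.2, -64.8, 309.7]
ee_rot: [0.739, 0.674, -0.0, 0.0]
force: [-0.0, 0.3, -1.7]
width: 0.29
gripper_force: 49.9
[-0.01735904  0.26659377 -1.69857589] 24.753355128222825 [14.4  0.8]
0.0042 0.0016 0.1383 -0.0000 0.0002 -0.0006 | rows~1.1
t 15.1 [619.2 -64.8 309.7] yaw [-180.     0.    84.7] w 0.29
```

```bash
python3 -m inch '0.006 0.001 0.08 0 0 0 10;0.006 0.001 0.138 0 0 0 10;0.006 0.001 0.138 0 0 0 10;0 0.001 0.138 0 0 0 10;-0.004 0.001 0.138 0 0 0 10;-0.008 0.001 0.138 0 0 0 10;-0.010 0.001 0.138 0 0 0 10'
python3 - <<'E'
from h import *
s=arm.read_state();print(s['force'],infr(s['tool_pos']),s['tool_pos'])
E
```

```text
clock: 15.98
tool_pos: [619.7, -67.6, 241.4]
ee_rot: [0.738, 0.675, 0.001, 0.0]
force: [0.6, 4.5, 1.7]
width: 0.287
gripper_force: 51.7
[0.57629757 4.47917448 1.69750602] [11.7  0.1] [619.69245362 -67.57901578 241.42723602]
```

```bash
python3 -m inch '-0.003 0 0.003 0 0 0 10;-0.005 0 0.007 0 0 0 10;-0.005 0 0.008 0 0 0 10;-0.005 0 0.008 0 0 0 60;-0.005 0 0.008 0 0 0 60;-0.005 0 0.008 0 0 0 60;0 0 -0.08 0 0 0 60;0 0 -0.18 0 0 0 60'
python3 -m inch '0 0 0 0 0 0 60;0 0 0 0 0 0 60'
python3 - <<'E'
from h import *
c=cap('wrist','w6.png');brass(c,80,fr(-20),60)
s=arm.read_state();p=s['tool_pos'];print(infr(p))
# rack rough: ends
import pickle
c=pickle.load(open('scene0.pkl','rb'))
go((480,300,420,84.8),(480,300,420,130))
E
```

```text
clock: 16.98
tool_pos: [618.8, -68.7, 330.9]
ee_rot: [0.738, 0.674, -0.001, -0.001]
force: [1.0, -0.4, 1.1]
width: 0.7
gripper_force: 0.0
clock: 17.23
tool_pos: [618.9, -68.9, 330.3]
ee_rot: [0.739, 0.674, -0.0, -0.0]
force: [-0.9, 0.1, -1.1]
width: 0.704
gripper_force: 0.0
brass [(74, [626.9, -66.9]), (73, [613.0, -65.7]), (68, [621.4, -137.6]), (67, [607.4, -136.3]), (58, [609.5, -101.2]), (53, [623.4, -102.4])]
 mid [619.95 -66.3 ] angle -4.9
[10.4  1. ]
0.7092 -0.3436 -0.1806 -0.0007 0.0001 -0.0001 | rows~6.5
0.7092 -0.3436 -0.1806 -0.0007 -0.0001 -0.2512 | rows~6.5
t 17.27 [618.7 -68.8 329.5] yaw [-179.9    0.    84.8] w 0.701
```

```bash
python3 - <<'E'
from h import *
go((465,285,430,39))
E
```

```text
0.6766 -0.3708 -0.2005 -0.0006 0.0004 0.2544 | rows~6.4
t 17.27 [618.7 -68.8 329.5] yaw [-179.9    0.    84.8] w 0.701
```

```bash
python3 -m inch '0 0 -0.12 0 0 0 60;0.677 -0.371 -0.200 0 0 0.2544 60;0.677 -0.371 -0.200 0 0 0.2544 60;0.677 -0.371 -0.200 0 0 0.2544 60;0.677 -0.371 -0.200 0 0 0.2544 60;0.677 -0.371 -0.200 0 0 0.2544 60;0.677 -0.371 -0.200 0 0 0.2544 60;0.677 -0.371 -0.200 0 0 0.2544 60'
python3 -m inch '0 0 0 0 0 0 60;0 0 0 0 0 0 60'
python3 - <<'E'
from h import *
import pickle
c=cap('wrist','w7.png');pickle.dump(c,open('w7.pkl','wb'))
s=arm.read_state();print(s['tool_pos'],s['ee_rot'])
E
```

```text
clock: 18.27
tool_pos: [462.5, 289.5, 429.9]
ee_rot: [0.941, 0.337, -0.001, -0.001]
force: [0.2, -0.3, -0.9]
width: 0.706
gripper_force: 0.0
clock: 18.52
tool_pos: [466.3, 283.3, 429.7]
ee_rot: [0.943, 0.332, -0.001, 0.001]
force: [0.6, -0.4, -0.3]
width: 0.702
gripper_force: 0.0
[466.387023   283.22520797 429.91406402] [ 9.43215953e-01  3.32178871e-01 -6.09076444e-04  7.01136069e-04]
```

View pics/w7.png

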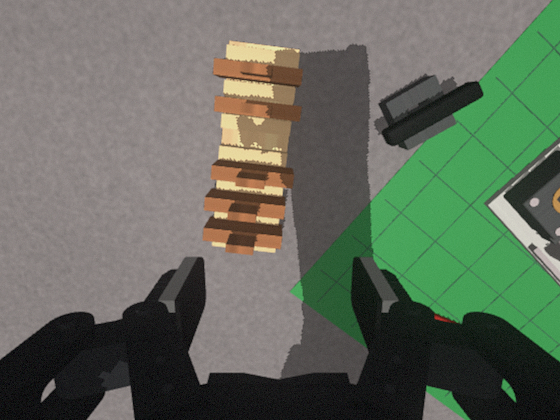

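The rack holds five plates: tabs near (261,70), (258,104), (252,178), (246,208) and (242,240). The handle is at (430,108). Zooming in on both.

```bash
python3 - <<'E'
import cv2,numpy as np
b=cv2.imread('pics/w7.png')
A=cv2.resize(b[155:260,195:305],(440,420),interpolation=cv2.INTER_CUBIC)
H=cv2.resize(b[65:155,370:490],(360,270),interpolation=cv2.INTER_CUBIC)
H=cv2.copyMakeBorder(H,0,150,0,0,cv2.BORDER_CONSTANT)
cv2.imwrite('pics/w7c.png',np.hstack([A,H]))
E
```

```text
(no output)
```

View pics/w7c.png

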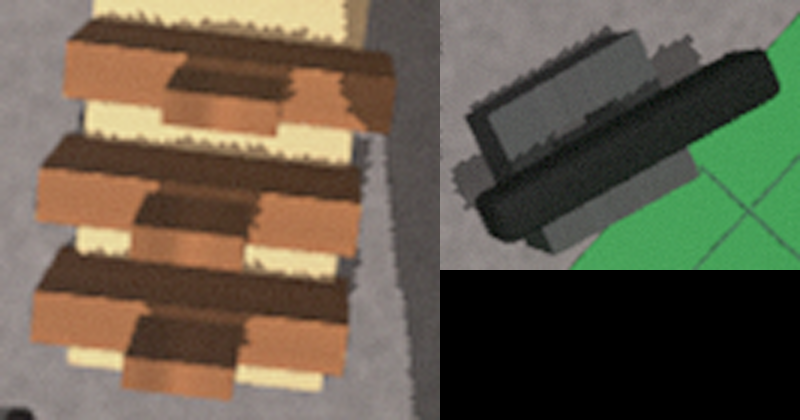

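Tab tops in the crop: nearest plate about (181,379), next plate (189,247). The handle's bar runs from (492,220) to (773,72).

```bash
python3 - <<'E'
from h import *
import pickle
c=pickle.load(open('w7.pkl','rb'))
f=lambda u,v,z:ray(c,195+u/4,155+v/4,z)
for n,t in(('near',[(127,360),(240,370),(233,400),(123,388)]),('next',[(135,227),(248,237),(242,267),(132,257)]),('third',[(168,92),(282,102),(276,133),(163,123)])):
    T=[f(*q,78) for q in t];d=T[1]+T[2]-T[0]-T[3]
    print(n,np.mean(T,0).round(1),'ydir',np.degrees(np.arctan2(d[1],d[0])).round(1),np.linalg.norm(d)/2)
# slab directions
for q1,q2 in(((30,340),(342,375)),((36,218),(356,255))):
    d=f(*q2,48)-f(*q1,48);print(np.degrees(np.arctan2(d[1],d[0])).round(1),np.linalg.norm(d).round(1),((f(*q1,48)+f(*q2,48))/2).round(1))
g=lambda u,v,z:ray(c,370+(u-440)/3,65+v/3,z)
a,b=g(492,220,62),g(773,72,62);d=b-a
print('handle',((a+b)/2).round(1),np.degrees(np.arctan2(d[1],d[0])).round(1),np.linalg.norm(d))
go((462,291,330,34))
E
```

```text
near [395.1 270.7  78. ] ydir -57.2 26.06498132309278
next [422.  288.8  78. ] ydir -56.5 25.38501437868912
third [451.4 302.   78. ] ydir -56.3 25.199394517350587
-58.0 79.5 [389.2 268.1  48. ]
-58.0 79.7 [416.3 285.6  48. ]
handle [598.8 213.   62. ] -22.7 88.7944983909471
0.0032 -0.0178 0.1998 0.0003 0.0005 0.0267 | rows~1.6
t 18.57 [466.4 283.2 429.9] yaw [1.799e+02 1.000e-01 3.880e+01] w 0.703
```

```bash
python3 - <<'E'
from h import *
go((395.2,271.2,300,32.5),(395.2,271.2,233,32.5))
E
```

```text
-0.1256 -0.0707 0.2600 0.0003 0.0005 0.0350 | rows~2.4
-0.1254 -0.0708 0.3940 0.0003 0.0005 0.0350 | rows~3.4
t 18.57 [466.4 283.2 429.9] yaw [1.799e+02 1.000e-01 3.880e+01] w 0.703
```

```bash
python3 -m inch '-0.1256 -0.0707 0.26 0 0 0.035 60;-0.1256 -0.0707 0.26 0 0 0.035 60;-0.1256 -0.0707 0.26 0 0 0.035 60;-0.1256 -0.0707 0.26 0 0 0.035 60;-0.1256 -0.0707 0.26 0 0 0.035 60'
python3 - <<'E'
from h import *
c=cap('wrist','w8.png')
go((395.2,271.2,233,32.5))
E
```

```text
clock: 19.2
tool_pos: [395.8, 273.2, 301.7]
ee_rot: [0.96, 0.281, 0.001, -0.0]
force: [-0.1, -0.1, 0.3]
width: 0.701
gripper_force: 0.0
-0.0037 0.0031 0.1379 0.0000 -0.0009 0.0006 | rows~1.1
t 19.25 [395.8 273.4 301.9] yaw [180.   -0.2  32.6] w 0.705
```

View pics/w8.png

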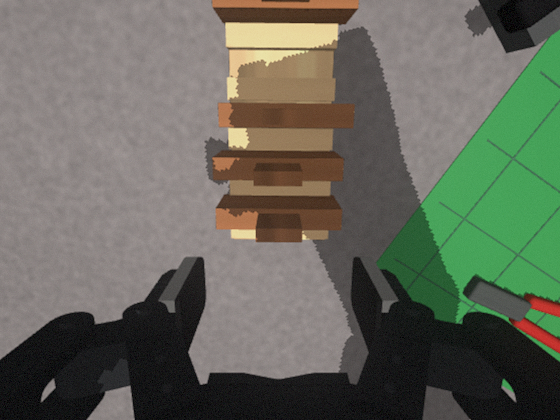

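The tab at (279,228) is centred between the fingers and square to them. Descend and grip.

```bash
python3 -m inch '-0.003 0.001 0.08 0 0 0 60;-0.003 0.001 0.137 0 0 0 60;-0.003 0.001 0.137 0 0 0 60;-0.003 0.001 0.137 0 0 0 10;-0.003 0.001 0.137 0 0 0 10;-0.003 0.001 0.137 0 0 0 10;-0.003 0.001 0.137 0 0 0 10' 50
python3 -m inch '0 0 -0.08 0 0 0 10;0 0 -0.18 0 0 0 10;0 0 -0.18 0 0 0 10;0 0 -0.18 0 0 0 10'
python3 - <<'E'
from h import *
s=arm.read_state();p=s['tool_pos'];print(s['force'],s['width']*85.4,p,s['gripper_force'])
go((*fr(35.5),322,84.8))
E
```

```text
clock: 20.12
tool_pos: [394.1, 272.5, 233.6]
ee_rot: [0.96, 0.281, 0.002, -0.0]
force: [0.5, -0.6, 7.4]
width: 0.284
gripper_force: 48.9
clock: 20.62
tool_pos: [393.0, 271.9, 322.1]
ee_rot: [0.96, 0.282, 0.0, 0.0]
force: [-1.0, -0.5, -1.2]
width: 0.287
gripper_force: 49.8
[-0.95615865 -0.54081797 -1.2141572 ] 24.534088383228816 [393.00391941 271.85024102 322.14243442] 49.77187693119049
0.0442 0.7787 0.0005 0.0001 0.0000 -0.2894 | rows~6.2
t 20.62 [393.  271.9 322.1] yaw [180.   -0.   32.7] w 0.287
```

```bash
python3 -m inch '0.044 0.779 0 0 0 -0.289 10;0.044 0.779 0 0 0 -0.289 10;0.044 0.779 0 0 0 -0.289 10;0.044 0.779 0 0 0 -0.289 10;0.044 0.779 0 0 0 -0.289 10;0.044 0.779 0 0 0 -0.289 10;0.044 0.779 0 0 0 -0.289 10;0.044 0.779 0 0 0 -0.289 10'
python3 -m inch '0 0 0 0 0 0 10;0 0 0 0 0 0 10;0 0 0 0 0 0 10'
python3 - <<'E'
from h import *
c=cap('wrist','w9.png')
s=arm.read_state();print(s['width']*85.4,infr(s['tool_pos']))
go((*fr(36.5),240,84.8))
E
```

```text
clock: 21.62
tool_pos: [622.5, -47.0, 319.9]
ee_rot: [0.741, 0.672, -0.001, -0.0]
force: [-0.0, 0.7, -1.6]
width: 0.285
gripper_force: 49.8
clock: 22.0
tool_pos: [621.8, -42.6, 322.2]
ee_rot: [0.738, 0.674, -0.0, -0.0]
force: [-0.6, 0.1, -1.1]
width: 0.285
gripper_force: 49.8
24.215839189657938 [36.5  0.1]
-0.0000 0.0002 0.1645 -0.0000 -0.0000 0.0000 | rows~1.3
t 22.05 [621.9 -42.8 322.2] yaw [-180.    -0.    84.8] w 0.284
```

View pics/w9.png

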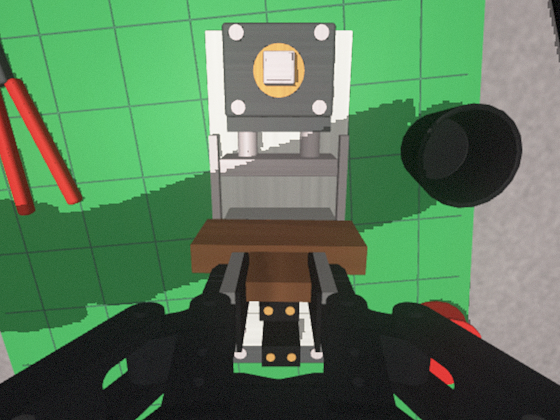

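The plate is held square at (279,260) above the bay, between module 3 and the pad, with the spindle top at (280,69). That was the last picture, so the rest goes by measured numbers. Lower and push to the row.

```bash
python3 -m inch '0 0 0.08 0 0 0 10;0 0 0.164 0 0 0 10;0 0 0.164 0 0 0 10;-0.004 0 0.164 0 0 0 10;-0.007 0 0.164 0 0 0 10;-0.009 0 0.164 0 0 0 10;-0.009 0 0.164 0 0 0 10'
python3 - <<'E'
from h import *
s=arm.read_state();print(s['force'],infr(s['tool_pos']))
c=imaging.capture('wrist')
import pickle
im=cv2.imread('pics/w9.png')
E
```

```text
clock: 22.92
tool_pos: [622.2, -46.8, 241.3]
ee_rot: [0.738, 0.674, 0.001, 0.0]
force: [-0.1, 5.1, 2.1]
width: 0.289
gripper_force: 52.1
[-0.0767876   5.13071986  2.14631717] [32.6 -0.6]
```

```bash
python3 -m inch '-0.003 0 0.003 0 0 0 10;-0.005 0 0.007 0 0 0 10;-0.005 0 0.011 0 0 0 10;-0.005 0 0.0115 0 0 0 10'
python3 - <<'E'
from h import *
s=arm.read_state();print(s['force'],infr(s['tool_pos']))
E
python3 -m inch '-0.005 0 0.0115 0 0 0 60;-0.005 0 0.0115 0 0 0 60;-0.005 0 0.0115 0 0 0 60;0 0 -0.08 0 0 0 60;0 0 -0.17 0 0 0 60;0 0 -0.17 0 0 0 60;0 0 -0.17 0 0 0 60'
python3 - <<'E'
from h import *
c=cap('wrist','w10.png');brass(c,80,fr(-20),60)
go((422,289.8,310,32.5))
E
```

```text
clock: 23.48
tool_pos: [622.5, -47.6, 235.7]
ee_rot: [0.738, 0.675, 0.003, -0.0]
force: [0.8, 8.1, 4.0]
width: 0.29
gripper_force: 52.4
[0.80812631 8.14276819 3.98307391] [31.8 -0.9]
clock: 24.35
tool_pos: [621.2, -51.1, 319.1]
ee_rot: [0.739, 0.674, -0.0, 0.0]
force: [-0.1, -0.9, -0.6]
width: 0.703
gripper_force: 0.0
brass [(78, [613.0, -66.4]), (77, [626.9, -67.7]), (72, [607.5, -136.2]), (72, [621.5, -137.5]), (71, [623.4, -102.7]), (60, [609.5, -101.4])]
 mid [619.95 -67.05] angle -5.3
0.6420 -0.4590 0.0174 -0.0005 0.0004 0.2901 | rows~6.3
t 24.4 [621.  -51.  318.4] yaw [-179.9    0.    84.7] w 0.7
```

```bash
python3 -m inch '0.642 -0.459 0 0 0 0.290 60;0.642 -0.459 0 0 0 0.290 60;0.642 -0.459 0 0 0 0.290 60;0.642 -0.459 0 0 0 0.290 60;0.642 -0.459 0 0 0 0.290 60;0.642 -0.459 0 0 0 0.290 60;0.642 -0.459 0 0 0 0.290 60;0.642 -0.459 0 0 0 0.290 60'
python3 -m inch '0 0 0 0 0 0 60;0 0 0 0 0 0 60'
python3 - <<'E'
from h import *
go((422,289.6,233,32.5))
c=cap('wrist','w11.png')
h=cv2.cvtColor(c['img'],cv2.COLOR_RGB2HSV);m=cv2.inRange(h,(4,90,40),(16,255,200))
n,_,st,ce=cv2.connectedComponentsWithStats(m)
for i in range(1,n):
    if st[i,4]>150: print(st[i],ce[i].round(),ray(c,*ce[i],60).round(1))
print(proj(c,(422,289.6,78)))
E
```

```text
clock: 25.4
tool_pos: [421.0, 291.4, 318.4]
ee_rot: [0.959, 0.282, -0.001, 0.0]
force: [0.4, -0.2, -0.4]
width: 0.703
gripper_force: 0.0
clock: 25.65
tool_pos: [423.4, 288.5, 319.0]
ee_rot: [0.96, 0.279, -0.0, 0.0]
force: [-0.6, -0.7, -0.4]
width: 0.702
gripper_force: 0.0
-0.0010 -0.0035 0.1721 0.0002 0.0003 -0.0007 | rows~1.4
t 25.65 [423.4 288.5 319. ] yaw [180.    0.   32.4] w 0.702
[ 208    0  136   27 3383] [275.  12.] [521.7 352.1  60. ]
[  215    41   132   204 14634] [280. 139.] [464.  312.5  60. ]
[274.56830061 222.72062461]
```

```bash
python3 - <<'E'
from h import *
c=cap('wrist')
h=cv2.cvtColor(c['img'],cv2.COLOR_RGB2HSV);m=cv2.inRange(h,(4,90,40),(16,255,200))
for r in range(200,256,5):
    q=np.where(m[r])[0];q=q[(q>190)&(q<360)];print(r,(q.min(),q.max(),len(q)) if len(q) else None)
a=np.radians(32.5)
for dx in(-7,7): print('slab top',dx,[proj(c,(422+dx*np.cos(a)+dy*np.sin(a),289.6+dx*np.sin(a)-dy*np.cos(a),48)).round() for dy in(-40,40)])
for dx in(-4,4): print('tab',dx,[proj(c,(422+dx*np.cos(a)+dy*np.sin(a),289.6+dx*np.sin(a)-dy*np.cos(a),78)).round() for dy in(-13,13)])
E
```

```text
200 (np.int64(217), np.int64(333), 117)
205 (np.int64(216), np.int64(333), 118)
210 (np.int64(217), np.int64(333), 117)
215 (np.int64(217), np.int64(333), 117)
220 (np.int64(253), np.int64(323), 68)
225 (np.int64(253), np.int64(322), 53)
230 (np.int64(308), np.int64(317), 9)
235 (np.int64(307), np.int64(319), 5)
240 (np.int64(310), np.int64(319), 7)
245 (np.int64(235), np.int64(319), 40)
250 (np.int64(290), np.int64(319), 13)
255 (np.int64(313), np.int64(317), 5)
slab top -7 [array([217., 219.]), array([334., 219.])]
slab top 7 [array([216., 199.]), array([335., 199.])]
tab -4 [array([253., 229.]), array([297., 229.])]
tab 4 [array([253., 216.]), array([297., 216.])]
```

Predicted and seen outlines agree to a pixel. Grip it.

```bash
python3 -m inch '-0.001 -0.0035 0.10 0 0 0 60;-0.001 -0.0035 0.171 0 0 0 60;-0.001 -0.0035 0.171 0 0 0 60;-0.001 -0.0035 0.171 0 0 0 10;-0.001 -0.0035 0.171 0 0 0 10;-0.001 -0.0035 0.171 0 0 0 10;-0.001 -0.0035 0.171 0 0 0 10' 50
python3 -m inch '0 0 -0.08 0 0 0 10;0 0 -0.18 0 0 0 10;0 0 -0.18 0 0 0 10;0 0 -0.18 0 0 0 10'
python3 - <<'E'
from h import *
s=arm.read_state();p=s['tool_pos'];print(s['force'],s['width']*85.4,p,s['gripper_force'])
go((*fr(48.8),322,84.8))
E
```

```text
clock: 26.62
tool_pos: [422.0, 291.6, 235.5]
ee_rot: [0.96, 0.28, 0.002, -0.0]
force: [0.2, -1.2, 6.9]
width: 0.285
gripper_force: 49.1
clock: 27.12
tool_pos: [420.9, 291.0, 323.9]
ee_rot: [0.96, 0.28, 0.0, 0.0]
force: [-0.1, 0.3, -1.4]
width: 0.286
gripper_force: 49.7
[-0.11881599  0.33300914 -1.42742412] 24.401830946089447 [420.89164984 290.97956494 323.85660881] 49.700868129730225
-0.0048 0.7598 0.0039 0.0001 0.0000 -0.2904 | rows~6.1
t 27.12 [420.9 291.  323.9] yaw [180.    0.   32.5] w 0.286
```

```bash
python3 -m inch '-0.004 0.760 0 0 0 -0.290 10;-0.004 0.760 0 0 0 -0.290 10;-0.004 0.760 0 0 0 -0.290 10;-0.004 0.760 0 0 0 -0.290 10;-0.004 0.760 0 0 0 -0.290 10;-0.004 0.760 0 0 0 -0.290 10;-0.004 0.760 0 0 0 -0.290 10;-0.004 0.760 0 0 0 -0.290 10'
python3 -m inch '0 0 0 0 0 0 10;0 0 0 0 0 0 10;0 0 0 0 0 0 10'
python3 - <<'E'
from h import *
s=arm.read_state();print(s['width']*85.4,infr(s['tool_pos']))
go((*fr(49.5),281,84.8),(*fr(49.5),272,84.8))
# spindle top refine
c=cap('wrist','w12.png')
h=cv2.cvtColor(c['img'],cv2.COLOR_RGB2HSV);m=cv2.inRange(h,(10,90,80),(25,255,255))
n,_,st,ce=cv2.connectedComponentsWithStats(m)
for i in range(1,n):
    if st[i,4]>80: print(st[i],ce[i].round(1))
print('spin proj',proj(c,(630,45.3,73)))
E
```

```text
clock: 28.12
tool_pos: [623.4, -31.1, 322.2]
ee_rot: [0.74, 0.673, -0.001, -0.001]
force: [-0.7, 0.9, -0.6]
width: 0.284
gripper_force: 49.7
clock: 28.5
tool_pos: [623.5, -28.9, 324.1]
ee_rot: [0.738, 0.675, 0.0, -0.0]
force: [-0.8, 0.3, -1.2]
width: 0.282
gripper_force: 49.7
24.04713046022825 [50.5 -0.2]
-0.0020 -0.0004 0.0862 -0.0000 -0.0001 0.0002 | rows~0.7
-0.0020 -0.0004 0.1042 -0.0000 -0.0001 0.0002 | rows~0.8
t 28.5 [623.5 -28.9 324.1] yaw [-180.    -0.    84.8] w 0.282
[ 253   67   50   53 1085] [277.3  93.9]
[  192   206   174    98 10288] [279.8 247.6]
spin proj [278.77063027  92.37979984]
```

```bash
python3 -m inch '-0.002 0 0.06 0 0 0 10;-0.002 0 0.10 0 0 0 10;-0.002 0 0.110 0 0 0 10;-0.002 0 0.116 0 0 0 10;-0.002 0 0.116 0 0 0 10'
python3 - <<'E'
from h import *
s=arm.read_state();print(s['force'],infr(s['tool_pos']))
E
```

```text
clock: 29.18
tool_pos: [625.0, -27.2, 273.3]
ee_rot: [0.738, 0.675, 0.002, 0.0]
force: [-18.4, 5.8, 54.7]
width: 0.284
gripper_force: 61.5
[-18.35178432   5.82134615  54.70122372] [52.3 -1.5]
```

```bash
python3 -m inch '0 0 -0.02 0 0 0 10;0 0 -0.04 0 0 0 10;0 0 -0.05 0 0 0 10;0 0 -0.05 0 0 0 10;0 0 -0.05 0 0 0 10'
python3 - <<'E'
from h import *
s=arm.read_state();print(s['force'],s['width']*85.4,infr(s['tool_pos']))
c=cap('wrist','w13.png');go((*fr(49.5),272,84.8))
# column profile along bay through both sides: find plate in hand outline
h=cv2.cvtColor(c['img'],cv2.COLOR_RGB2HSV);m=cv2.inRange(h,(4,90,40),(16,255,200))
for r in range(150,300,6):
    q=np.where(m[r])[0];print(r,(q.min(),q.max(),len(q)) if len(q) else None,c['img'][r,[215,225,235]].tolist())
E
```

```text
clock: 29.8
tool_pos: [623.5, -31.3, 290.3]
ee_rot: [0.739, 0.674, -0.0, -0.0]
force: [-0.5, 0.4, -1.0]
width: 0.287
gripper_force: 55.6
[-0.45471529  0.44398064 -0.96549651] 24.527841633602293 [48.2 -0.4]
0.0027 -0.0008 0.0366 -0.0003 0.0000 -0.0004 | rows~0.3
t 29.85 [623.5 -31.3 290.3] yaw [-179.9    0.    84.7] w 0.286
150 (np.int64(0), np.int64(21), 9) [[244, 243, 237], [124, 127, 119], [122, 122, 118]]
156 (np.int64(3), np.int64(24), 8) [[244, 244, 238], [245, 244, 238], [221, 205, 203]]
162 (np.int64(20), np.int64(28), 9) [[245, 243, 238], [243, 241, 237], [206, 194, 192]]
168 (np.int64(10), np.int64(31), 9) [[247, 246, 241], [244, 243, 238], [210, 199, 195]]
174 (np.int64(13), np.int64(34), 9) [[222, 217, 209], [250, 249, 244], [214, 201, 200]]
180 (np.int64(30), np.int64(38), 9) [[143, 142, 134], [98, 95, 93], [126, 120, 118]]
186 (np.int64(20), np.int64(41), 10) [[239, 229, 227], [140, 132, 128], [140, 133, 130]]
192 (np.int64(23), np.int64(44), 9) [[136, 129, 126], [137, 129, 126], [137, 129, 127]]
198 (np.int64(41), np.int64(47), 7) [[129, 123, 119], [133, 126, 124], [132
[... 647 characters left out ...]
9, 41], [90, 63, 46], [84, 59, 42]]
252 (np.int64(190), np.int64(365), 150) [[118, 78, 53], [119, 81, 54], [97, 84, 75]]
258 (np.int64(190), np.int64(365), 138) [[120, 81, 55], [116, 79, 53], [91, 89, 84]]
264 (np.int64(190), np.int64(364), 120) [[115, 78, 52], [54, 45, 37], [94, 93, 88]]
270 (np.int64(191), np.int64(364), 102) [[29, 28, 24], [37, 35, 35], [93, 88, 87]]
276 (np.int64(191), np.int64(363), 99) [[37, 39, 36], [92, 90, 86], [94, 93, 92]]
282 (np.int64(246), np.int64(310), 65) [[29, 28, 26], [93, 91, 88], [90, 90, 88]]
288 (np.int64(245), np.int64(311), 67) [[33, 37, 34], [90, 90, 85], [81, 78, 77]]
294 (np.int64(245), np.int64(311), 67) [[33, 34, 33], [62, 62, 59], [62, 62, 58]]
```

```bash
python3 - <<'E'
from h import *
c=cap('wrist')
g=c['img'].astype(int).mean(2)
print('col230',[(r,int(g[r,226:234].mean())) for r in range(170,258,2)])
print('col340',[(r,int(g[r,318:326].mean())) for r in range(170,258,2)])
for x,z in((57.5,44),(67,44),(57.5,12),(57.5,10)): print('pad',x,z,[proj(c,(*fr(x,y),z)).round(1).tolist() for y in(30,-30)])
for u,v in((230,249),(322,249)):
  for z in(101,103): print('held front top edge',z,infr(ray(c,u,v,z)))
for z in(61,63): print('held front bottom edge',infr(ray(c,230,216,z)))
E
```

```text
col230 [(170, 223), (172, 200), (174, 166), (176, 99), (178, 98), (180, 97), (182, 96), (184, 94), (186, 134), (188, 133), (190, 133), (192, 130), (194, 128), (196, 131), (198, 128), (200, 124), (202, 128), (204, 135), (206, 144), (208, 144), (210, 144), (212, 145), (214, 125), (216, 58), (218, 68), (220, 65), (222, 67), (224, 59), (226, 60), (228, 66), (230, 65), (232, 63), (234, 64), (236, 67), (238, 65), (240, 63), (242, 62), (244, 59), (246, 61), (248, 59), (250, 84), (252, 83), (254, 85), (256, 85)]
col340 [(170, 123), (172, 122), (174, 122), (176, 110), (178, 106), (180, 107), (182, 94), (184, 88), (186, 128), (188, 127), (190, 129), (192, 129), (194, 126), (196, 127), (198, 124), (200, 123), (202, 127), (204, 132), (206, 143), (208, 143), (210, 144), (212, 144), (214, 125), (216, 56), (218, 58), (220, 62), (222, 65), (224, 61), (226, 60), (228, 60), (230, 60), (232, 63), (234, 63), (236, 64), (238, 62), (240, 61), (242, 64), (244, 61), (246, 63), (248, 59), (250, 86), (252, 86), (254, 89), (256, 88)]
pad 57.5 44 [[229.0, 205.1], [328.3, 205.1]]
pad 67 44 [[228.4, 189.8], [328.9, 189.8]]
pad 57.5 12 [[235.0, 193.0], [322.2, 193.0]]
pad 57.5 10 [[235.3, 192.4], [321.9, 192.4]]
held front top edge 101 [52.  22.3]
held front top edge 103 [52.8 22.1]
held front top edge 101 [ 52.  -19.9]
held front top edge 103 [ 52.8 -19.6]
held front bottom edge [55.8 27.3]
held front bottom edge [56.4 27. ]
```

The plate caught on the pad edge and tilted about 5° in the grip. I'll stand it on free bench beyond the clamp so it rights itself, then regrip.

```bash
python3 - <<'E'
from h import *
go((*fr(205,0),340,84.8),(*fr(205,0),236,84.8))
E
```

```text
0.3136 -0.0014 -0.0993 -0.0003 0.0000 -0.0004 | rows~2.6
0.3136 -0.0012 0.1087 -0.0003 0.0000 -0.0004 | rows~2.7
t 29.9 [623.5 -31.2 290.4] yaw [-179.9    0.    84.7] w 0.284
```

```bash
python3 -m inch '0 0 -0.099 0 0 0 10;0.314 -0.001 -0.099 0 0 0 10;0.314 -0.001 -0.099 0 0 0 10;0.314 -0.001 -0.099 0 0 0 10;0.314 -0.001 -0.03 0 0 0 10;0.314 -0.001 0.06 0 0 0 10;0.314 -0.001 0.108 0 0 0 10;0.314 -0.001 0.108 0 0 0 10'
python3 -m inch '0 0 0.008 0 0 0 10;0 0 0.014 0 0 0 10;0 0 0.014 0 0 0 10'
python3 -m inch '0 0 0.002 0 0 0 10;0 0 0.004 0 0 0 10;0 0 0.006 0 0 0 10'
```

```text
clock: 30.9
tool_pos: [636.5, 124.9, 234.6]
ee_rot: [0.739, 0.674, -0.002, -0.001]
force: [-0.4, 0.5, -1.4]
width: 0.284
gripper_force: 55.5
clock: 31.28
tool_pos: [637.8, 125.2, 230.5]
ee_rot: [0.739, 0.674, 0.0, 0.0]
force: [-0.6, 0.8, -0.0]
width: 0.287
gripper_force: 55.5
clock: 31.65
tool_pos: [637.6, 125.2, 226.9]
ee_rot: [0.739, 0.674, 0.0, 0.0]
force: [0.5, -0.4, -1.5]
width: 0.286
gripper_force: 55.5
```

```bash
python3 -m inch '0 0 0.002 0 0 0 10;0 0 0.004 0 0 0 10;0 0 0.005 0 0 0 10'
python3 -m inch '0 0 0.002 0 0 0 10;0 0 0.003 0 0 0 10'
```

```text
clock: 32.02
tool_pos: [637.6, 125.3, 224.6]
ee_rot: [0.739, 0.674, -0.0, -0.0]
force: [-1.8, -0.0, 4.1]
width: 0.288
gripper_force: 56.0
clock: 32.28
tool_pos: [637.6, 125.6, 224.4]
ee_rot: [0.739, 0.674, -0.0, 0.0]
force: [-6.8, -0.7, 14.8]
width: 0.286
gripper_force: 57.2
```

```bash
python3 -m inch '0 0 0 0 0 0 60;0 0 0 0 0 0 60;0 0 0 0 0 0 60;0 0 -0.1 0 0 0 60;0 0 -0.19 0 0 0 60;0 0 -0.19 0 0 0 60;0 0 -0.19 0 0 0 60;0 0 -0.19 0 0 0 60'
cat >> h.py <<'E'
def prof(c,cx,cy,yaw,base,rows=True):
    "edges of a plate: predicted outline for centre cx,cy against the brown mask"
    h=cv2.cvtColor(c['img'],cv2.COLOR_RGB2HSV);m=cv2.inRange(h,(4,90,30),(16,255,255))
    a=np.radians(yaw);P=lambda dx,dy,z:proj(c,(cx+dx*np.cos(a)+dy*np.sin(a),cy+dx*np.sin(a)-dy*np.cos(a),base+z)).round(1).tolist()
    print('slab top',P(-7,-40,40),P(-7,40,40),P(7,-40,40),P(7,40,40));print('bottom far',P(7,-40,0),P(7,40,0),'near',P(-7,-40,0));print('tab',P(-4,-13,70),P(-4,13,70),P(4,-13,70),P(4,13,70))
    u=P(0,-22,40);u=int(u[0]);v=int(P(0,0,70)[0])
    hv=cv2.cvtColor(c['img'],cv2.COLOR_RGB2GRAY)
    for n,w in(('slabcol',u),('midcol',v)):
        q=np.where(m[:,w])[0];q=q[q<300];print(n,w,q.min() if len(q) else None,q.max() if len(q) else None,[(int(r),int(hv[r,w-2:w+3].mean())) for r in range(max(0,q.min()-4),q.max()+5,2)] if len(q) else '')
    return m
E
python3 - <<'E'
from h import *
s=arm.read_state();print(s['tool_pos'])
c=cap('wrist','w14.png');m=prof(c,637.6,124.5,84.8,0)
for r in range(170,290,6):
    q=np.where(m[r])[0];q=q[(q>190)&(q<370)];print(r,(q.min(),q.max(),len(q)) if len(q) else None,end=' ')
E
```

```text
clock: 33.28
tool_pos: [637.1, 125.0, 316.3]
ee_rot: [0.739, 0.674, -0.001, -0.001]
force: [-0.5, 1.0, -0.7]
width: 0.698
gripper_force: 0.0
[637.05712759 124.97787309 316.34248614]
slab top [223.1, 216.7] [338.2, 216.8] [222.3, 197.2] [339.1, 197.2]
bottom far [229.8, 185.0] [331.1, 185.0] near [230.4, 202.2]
tab [259.7, 226.3] [302.0, 226.4] [259.5, 213.8] [302.2, 213.9]
slabcol 248 190 216 [(186, 74), (188, 62), (190, 63), (192, 64), (194, 64), (196, 62), (198, 68), (200, 82), (202, 82), (204, 80), (206, 80), (208, 80), (210, 80), (212, 80), (214, 79), (216, 83), (218, 78), (220, 79)]
midcol 280 188 299 [(184, 79), (186, 77), (188, 57), (190, 63), (192, 62), (194, 61), (196, 58), (198, 61), (200, 81), (202, 81), (204, 59), (206, 59), (208, 62), (210, 59), (212, 59), (214, 62), (216, 80), (218, 83), (220, 84), (222, 83), (224, 82), (226, 83), (228, 85), (230, 79), (232, 78), (234, 78), (236, 67), (238, 81), (240, 79), (242, 79), (244, 77), (246, 78), (248, 79), (250, 78), (252, 88), (254, 93), (256, 117), (258, 133), (260, 57), (262, 42), (264, 42), (266, 40), (268, 43), (270, 43), (272, 43), (274, 43), (276, 44), (278, 50), (280, 55), (282, 55), (284, 56), (286, 55), (288, 54), (290, 55), (292, 56), (294, 78), (296, 97), (298, 96), (300, 95), (302, 93)]
170 None 176 None 182 None 188 (np.int64(229), np.int64(329), 72) 194 (np.int64(233), np.int64(333), 76) 200 (np.int64(222), np.int64(336), 114) 206 (np.int64(223), np.int64(336), 106) 212 (np.int64(223), np.int64(335), 109) 218 (np.int64(259), np.int64(335), 43) 224 (np.int64(259), np.int64(299), 41) 230 None 236 None 242 None 248 None 254 None 260 None 266 None 272 None 278 None 284 None
```

Standing upright, its centre is about 1.3 mm nearer than assumed. Regrip centred.

```bash
python3 -m inch '-0.004 0 0.1 0 0 0 60;-0.004 0 0.178 0 0 0 60;-0.004 0 0.178 0 0 0 60;-0.004 0 0.178 0 0 0 60'
python3 - <<'E'
from h import *
go((637.5,123.3,226,84.8))
E
```

```text
clock: 33.83
tool_pos: [637.9, 123.6, 230.0]
ee_rot: [0.739, 0.674, 0.001, 0.0]
force: [0.3, -0.7, 0.8]
width: 0.7
gripper_force: 0.0
-0.0007 -0.0008 0.0079 0.0003 -0.0002 -0.0003 | rows~0.1
t 33.83 [637.9 123.6 230. ] yaw [179.9  -0.   84.7] w 0.7
```

```bash
python3 -m inch '-0.0005 0 0.002 0 0 0 10;-0.0005 0 0.002 0 0 0 10;-0.0005 0 0.002 0 0 0 10;-0.0005 0 0.002 0 0 0 10;-0.0005 0 0.002 0 0 0 10' 70
python3 -m inch '0 0 -0.1 0 0 0 10;0 0 -0.2 0 0 0 10;0 0 -0.2 0 0 0 10;0 0 -0.2 0 0 0 10'
python3 - <<'E'
from h import *
s=arm.read_state();print(s['width']*85.4,s['gripper_force'])
go((*fr(48.7),s['tool_pos'][2],84.8))
E
```

```text
clock: 34.45
tool_pos: [637.8, 123.2, 229.4]
ee_rot: [0.739, 0.674, 0.001, 0.0]
force: [-2.7, 0.3, 5.9]
width: 0.272
gripper_force: 68.6
clock: 34.95
tool_pos: [637.1, 122.7, 327.6]
ee_rot: [0.739, 0.674, -0.0, -0.0]
force: [-0.2, -0.5, -1.3]
width: 0.276
gripper_force: 69.3
23.572434989912995 69.26374912261963
-0.3081 0.0004 0.0002 -0.0002 0.0002 -0.0004 | rows~2.5
t 34.95 [637.1 122.7 327.6] yaw [-180.     0.    84.7] w 0.276
```

```bash
python3 -m inch '-0.308 0 0 0 0 0 10;-0.308 0 0 0 0 0 10;-0.308 0 0 0 0 0 10;-0.308 0 0 0 0 0 10;-0.308 0 0.07 0 0 0 10;-0.308 0 0.07 0 0 0 10;-0.308 0 0.07 0 0 0 10'
python3 - <<'E'
from h import *
s=arm.read_state();p=s['tool_pos'];print(infr(p),p)
c=cap('wrist','w15.png')
B=p[2]-229.4
m=prof(c,p[0],p[1],84.8,B)
g=c['img'].astype(int).mean(2)
print('col230',[(r,int(g[r,224:230].mean())) for r in range(180,222,2)])
print('pad',[proj(c,(*fr(57.5,y),44)).round(1).tolist() for y in(30,-30)])
E
```

```text
clock: 35.83
tool_pos: [623.4, -29.2, 293.2]
ee_rot: [0.738, 0.674, 0.0, -0.0]
force: [0.1, 0.9, -0.3]
width: 0.274
gripper_force: 69.2
[50.2 -0.1] [623.39744261 -29.18992463 293.17326099]
slab top [193.6, 270.7] [364.9, 270.9] [191.8, 242.6] [366.8, 242.8]
bottom far [207.9, 217.1] [350.3, 217.3] near [209.1, 240.5]
tab [245.8, 297.1] [313.1, 297.2] [245.4, 278.2] [313.7, 278.3]
slabcol 231 217 256 [(213, 144), (215, 147), (217, 71), (219, 65), (221, 67), (223, 69), (225, 69), (227, 71), (229, 71), (231, 69), (233, 64), (235, 65), (237, 65), (239, 65), (241, 70), (243, 89), (245, 90), (247, 90), (249, 86), (251, 86), (253, 87), (255, 86), (257, 88), (259, 88)]
midcol 279 61 296 [(57, 111), (59, 110), (61, 171), (63, 203), (65, 204), (67, 202), (69, 204), (71, 188), (73, 231), (75, 234), (77, 235), (79, 235), (81, 234), (83, 236), (85, 237), (87, 235), (89, 234), (91, 236), (93, 236), (95, 234), (97, 236), (99, 237), (101, 233), (103, 235), (105, 230), (107, 215), (109, 178), (111, 204), (113, 203), (115, 204), (117, 203), (119, 205), (121, 143), (123, 113), (125, 112), (127, 113), (
[... 572 characters left out ...]
), (227, 67), (229, 69), (231, 67), (233, 66), (235, 68), (237, 64), (239, 65), (241, 64), (243, 89), (245, 89), (247, 91), (249, 65), (251, 66), (253, 69), (255, 67), (257, 65), (259, 67), (261, 68), (263, 68), (265, 66), (267, 69), (269, 67), (271, 67), (273, 68), (275, 67), (277, 81), (279, 93), (281, 93), (283, 93), (285, 93), (287, 92), (289, 91), (291, 93), (293, 91), (295, 96), (297, 25), (299, 27)]
col230 [(180, 95), (182, 96), (184, 98), (186, 98), (188, 121), (190, 134), (192, 134), (194, 130), (196, 128), (198, 131), (200, 127), (202, 126), (204, 127), (206, 117), (208, 148), (210, 145), (212, 146), (214, 146), (216, 125), (218, 59), (220, 64)]
pad [[229.9, 207.3], [327.7, 207.5]]
```

The held plate is upright, but its front is at 57.2, right at the pad face. Shift 1.7 mm back and descend carefully.

```bash
python3 -m inch '-0.0036 0 0.01 0 0 0 10;-0.0036 0 0.02 0 0 0 10;-0.0036 0 0.02 0 0 0 10;-0.0036 0 0.02 0 0 0 10'
python3 - <<'E'
from h import *
s=arm.read_state();p=s['tool_pos'];print(infr(p),s['force'])
E
python3 -m inch '0 0 0.008 0 0 0 10;0 0 0.014 0 0 0 10;0 0 0.018 0 0 0 10;0 0 0.018 0 0 0 10'
python3 - <<'E'
from h import *
s=arm.read_state();p=s['tool_pos'];print(infr(p),s['force'])
E
```

```text
clock: 36.38
tool_pos: [623.1, -32.1, 283.0]
ee_rot: [0.739, 0.674, 0.0, 0.0]
force: [0.9, -0.4, -0.7]
width: 0.275
gripper_force: 69.2
[47.3 -0.2] [ 0.94958593 -0.44937084 -0.71417826]
clock: 36.88
tool_pos: [624.0, -29.7, 278.6]
ee_rot: [0.738, 0.674, 0.002, 0.0]
force: [-11.3, 3.8, 34.2]
width: 0.275
gripper_force: 72.8
[49.8 -0.8] [-11.29371092   3.81271015  34.2054812 ]
```

```bash
python3 -m inch '0 0 -0.02 0 0 0 10;0 0 -0.06 0 0 0 10;-0.1 0 -0.12 0 0 0 10;-0.15 0 -0.12 0 0 0 10;-0.15 0 -0.12 0 0 0 10;-0.15 0 -0.12 0 0 0 10;-0.15 0 -0.12 0 0 0 10'
python3 - <<'E'
from h import *
s=arm.read_state();p=s['tool_pos'];print(infr(p),p)
c=cap('wrist','w16.png')
q=fr(32.8);prof(c,q[0],q[1],84.8,10)
print('pad',[proj(c,(*fr(57.5,y),44)).round(1).tolist() for y in(22,-22)],[proj(c,(*fr(57.5,y),10)).round(1).tolist() for y in(22,-22)])
h=cv2.cvtColor(c['img'],cv2.COLOR_RGB2HSV);m=cv2.inRange(h,(4,90,30),(16,255,255))
for r in range(80,230,4):
    q=np.where(m[r])[0];q=q[(q>150)&(q<400)];print(r,(int(q.min()),int(q.max()),len(q)) if len(q) else None,end=' ')
E
```

```text
clock: 37.75
tool_pos: [616.3, -105.2, 333.8]
ee_rot: [0.738, 0.675, 0.0, -0.0]
force: [-0.9, 0.7, -0.8]
width: 0.272
gripper_force: 69.2
[-26.1   0. ] [ 616.29720933 -105.19157678  333.8239253 ]
slab top [219.6, 129.6] [338.7, 129.9] [218.8, 108.1] [339.7, 108.3]
bottom far [226.9, 107.8] [331.3, 108.0] near [227.5, 126.5]
tab [257.3, 127.7] [301.3, 127.8] [257.1, 113.7] [301.6, 113.8]
slabcol 246 105 252 [(101, 229), (103, 198), (105, 140), (107, 152), (109, 152), (111, 153), (113, 150), (115, 150), (117, 150), (119, 149), (121, 152), (123, 154), (125, 157), (127, 101), (129, 153), (131, 238), (133, 235), (135, 236), (137, 237), (139, 237), (141, 238), (143, 238), (145, 238), (147, 241), (149, 206), (151, 140), (153, 140), (155, 139), (157, 139), (159, 140), (161, 137), (163, 135), (165, 135), (167, 139), (169, 132), (171, 124), (173, 131), (175, 136), (177, 138), (179, 135), (181, 134), (183, 134), (185, 134), (187, 134), (189, 133), (191, 134), (193, 134), (195, 131), (197, 132), (199, 135), (201, 134), (203, 135), (205, 133), (207, 135), (209, 132), (211, 127), (213, 128), (215,
[... 1210 characters left out ...]
272, 65), (274, 64), (276, 65), (278, 90), (280, 87), (282, 86), (284, 87), (286, 88), (288, 89), (290, 89), (292, 89), (294, 87), (296, 127), (298, 142)]
pad [[246.2, 80.5], [312.4, 80.6]] [[250.0, 83.5], [308.3, 83.6]]
80 None 84 None 88 None 92 None 96 None 100 None 104 None 108 (223, 341, 119) 112 (223, 341, 119) 116 (223, 341, 119) 120 (223, 341, 119) 124 (223, 340, 118) 128 None 132 None 136 None 140 None 144 None 148 None 152 (266, 293, 6) 156 (263, 295, 11) 160 (265, 293, 7) 164 None 168 None 172 None 176 None 180 None 184 None 188 None 192 None 196 None 200 None 204 None 208 (264, 289, 6) 212 (263, 272, 3) 216 (265, 289, 5) 220 (205, 348, 143) 224 (203, 351, 149) 228 (200, 353, 154)
```

```bash
python3 - <<'E'
from h import *
b=cv2.cvtColor(cv2.imread('pics/w16.png'),cv2.COLOR_BGR2RGB).astype(int)
for u in(240,318): print(u,[(r,*b[r,u-2:u+3].mean(0).astype(int).tolist()) for r in range(50,132)])
E
```

```text
240 [(50, 200, 188, 185), (51, 201, 188, 186), (52, 199, 188, 185), (53, 200, 187, 185), (54, 199, 187, 184), (55, 199, 187, 185), (56, 198, 186, 184), (57, 200, 188, 185), (58, 199, 187, 184), (59, 199, 187, 185), (60, 198, 185, 184), (61, 199, 186, 184), (62, 225, 215, 213), (63, 238, 229, 228), (64, 236, 227, 225), (65, 235, 226, 225), (66, 234, 225, 224), (67, 235, 225, 224), (68, 233, 224, 222), (69, 231, 222, 221), (70, 232, 223, 222), (71, 233, 225, 224), (72, 234, 226, 224), (73, 232, 223, 222), (74, 230, 221, 220), (75, 230, 221, 219), (76, 228, 220, 218), (77, 230, 221, 219), (78, 236, 227, 226), (79, 224, 210, 207), (80, 145, 136, 134), (81, 85, 80, 78), (82, 82, 80, 77), (83, 197, 195, 186), (84, 240, 238, 232), (85, 235, 233, 227), (86, 233, 231, 226), (87, 235, 232, 227), (88, 234, 233, 226), (89, 234, 232, 226), (90, 234, 232, 226), (91, 234, 232, 226), (92, 235, 233, 227), (93, 234, 231, 226), (94, 234, 231, 226), (95, 234, 232, 226), (96, 234, 231, 226), (97, 234, 232, 226), (98, 234, 231, 226), (99, 233, 231, 225), (100, 234, 231, 225), (101, 234, 232, 226), (102, 2
[... 1655 characters left out ...]
 (99, 234, 231, 226), (100, 233, 230, 225), (101, 234, 231, 226), (102, 223, 221, 212), (103, 206, 203, 194), (104, 194, 194, 187), (105, 181, 157, 139), (106, 197, 137, 96), (107, 205, 137, 95), (108, 205, 138, 96), (109, 204, 138, 97), (110, 204, 137, 96), (111, 202, 136, 94), (112, 203, 137, 96), (113, 200, 135, 93), (114, 200, 135, 94), (115, 198, 133, 91), (116, 200, 134, 93), (117, 197, 134, 92), (118, 198, 133, 92), (119, 197, 133, 91), (120, 198, 134, 92), (121, 200, 134, 92), (122, 202, 136, 94), (123, 204, 137, 94), (124, 207, 138, 95), (125, 210, 140, 97), (126, 184, 129, 91), (127, 129, 109, 92), (128, 97, 98, 94), (129, 108, 107, 101), (130, 128, 125, 120), (131, 137, 135, 129)]
```

Plate1 has been dragged about 2 mm off the row: its rear face is at x = 41.9 and the pad at 57.5, leaving a 15.6 mm gap. A plate still fits if centred at 49.7.

```bash
python3 - <<'E'
from h import *
go((*fr(49.7),333,84.8),(*fr(49.7),284.5,84.8))
E
```

```text
0.1519 0.0002 0.0018 -0.0001 -0.0002 0.0003 | rows~1.2
0.1518 0.0002 0.0988 -0.0001 -0.0002 0.0003 | rows~1.4
t 37.8 [ 616.3 -105.4  333.8] yaw [-180.    -0.    84.8] w 0.274
```

```bash
python3 -m inch '0.08 0 0 0 0 0 10;0.152 0 0 0 0 0 10;0.152 0 0 0 0 0 10;0.152 0 0.05 0 0 0 10;0.152 0 0.099 0 0 0 10;0.152 0 0.099 0 0 0 10;0.152 0 0.099 0 0 0 10;0.152 0 0.099 0 0 0 10'
python3 -m inch '0 0 0 0 0 0 10;0 0 0 0 0 0 10;0 0 0 0 0 0 10;0 0 0 0 0 0 10'
python3 - <<'E'
from h import *
for i in range(2):
    c=cap('wrist');s=arm.read_state();p=s['tool_pos'];print(infr(p),p,s['force'])
b=c['img'].astype(int)
for u in(225,330): print([(r,int(b[r,u-3:u+4].mean())) for r in range(196,222)])
print('pad',[proj(c,(*fr(57.5,y),44)).round(1).tolist() for y in(30,-30)])
for x in(56,57,58):print(x,[proj(c,(*fr(x,y),p[2]-229.4)).round(1).tolist() for y in(30,-30)])
E
```

```text
clock: 38.8
tool_pos: [623.7, -31.2, 285.7]
ee_rot: [0.739, 0.674, 0.001, 0.001]
force: [0.1, -0.1, -0.5]
width: 0.275
gripper_force: 69.2
clock: 39.3
tool_pos: [623.2, -31.2, 284.4]
ee_rot: [0.739, 0.674, -0.0, 0.0]
force: [0.4, 1.2, -1.2]
width: 0.278
gripper_force: 69.2
[48.2 -0.1] [623.16934316 -31.19074111 284.41952767] [-0.29029781 -0.16117559 -0.92145682]
[48.2 -0.1] [623.16494473 -31.17609693 284.4119583 ] [ 0.05799442 -0.38543919 -1.15069287]
[(196, 128), (197, 129), (198, 130), (199, 130), (200, 128), (201, 126), (202, 125), (203, 124), (204, 127), (205, 127), (206, 120), (207, 133), (208, 146), (209, 147), (210, 147), (211, 146), (212, 146), (213, 145), (214, 147), (215, 147), (216, 138), (217, 97), (218, 57), (219, 62), (220, 64), (221, 67)]
[(196, 124), (197, 126), (198, 126), (199, 126), (200, 123), (201, 123), (202, 124), (203, 123), (204, 124), (205, 125), (206, 124), (207, 139), (208, 150), (209, 149), (210, 148), (211, 149), (212, 148), (213, 148), (214, 149), (215, 149), (216, 139), (217, 98), (218, 56), (219, 59), (220, 59), (221, 59)]
pad [[227.8, 207.8], [329.7, 207.8]]
56 [[225.3, 215.7], [332.3, 215.6]]
57 [[225.3, 213.9], [332.3, 213.9]]
58 [[225.2, 212.2], [332.4, 212.2]]
```

```bash
python3 -m inch '0.003 0 0 0 0 0 10;0.003 0 0 0 0 0 10;0.003 0 0 0 0 0 10;0.003 0 0 0 0 0 10'
python3 - <<'E'
from h import *
s=arm.read_state();print(infr(s['tool_pos']))
E
python3 -m inch '0 0 0.004 0 0 0 10;0 0 0.008 0 0 0 10;0 0 0.011 0 0 0 10;0 0 0.014 0 0 0 10;0 0 0.014 0 0 0 10'
python3 - <<'E'
from h import *
s=arm.read_state();print(infr(s['tool_pos']))
E
```

```text
clock: 39.9
tool_pos: [623.3, -29.7, 284.4]
ee_rot: [0.739, 0.674, -0.0, 0.0]
force: [0.5, 0.9, -0.7]
width: 0.276
gripper_force: 69.2
[49.7 -0.1]
clock: 40.52
tool_pos: [623.3, -29.7, 277.3]
ee_rot: [0.739, 0.674, -0.0, -0.0]
force: [0.6, 0.1, -1.2]
width: 0.276
gripper_force: 69.2
[49.7 -0.1]
```

```bash
python3 -m inch '0 0 0.004 0 0 0 10;0 0 0.008 0 0 0 10;0 0 0.012 0 0 0 10;0 0 0.016 0 0 0 10;0 0 0.016 0 0 0 10'
```

```text
clock: 41.15
tool_pos: [623.2, -29.7, 269.2]
ee_rot: [0.739, 0.674, -0.0, -0.0]
force: [0.2, -0.8, -0.2]
width: 0.275
gripper_force: 69.2
```

Both edges are cleared with no contact. Go on down to just above the floor, then push towards the stop.

```bash
python3 -m inch '0 0 0.02 0 0 0 10;0 0 0.04 0 0 0 10;0 0 0.053 0 0 0 10;0 0 0.056 0 0 0 10;0 0 0.056 0 0 0 10'
python3 -m inch '-0.004 0 0 0 0 0 10;-0.008 0 0 0 0 0 10;-0.012 0 0 0 0 0 10;-0.014 0 0.001 0 0 0 10;-0.014 0 0.001 0 0 0 10'
python3 - <<'E'
from h import *
s=arm.read_state();print(infr(s['tool_pos']),s['force'])
E
```

```text
clock: 41.78
tool_pos: [623.3, -29.6, 241.4]
ee_rot: [0.739, 0.674, -0.0, -0.0]
force: [-0.6, 0.9, -1.5]
width: 0.271
gripper_force: 69.3
clock: 42.4
tool_pos: [623.1, -33.5, 241.9]
ee_rot: [0.738, 0.675, 0.002, -0.001]
force: [-1.2, 8.6, 2.0]
width: 0.274
gripper_force: 72.9
[45.9 -0.2] [-1.1720794   8.59124945  1.97374159]
```

```bash
python3 -m inch '0 0 0.003 0 0 0 10;0 0 0.005 0 0 0 10;0 0 0.005 0 0 0 60;0 0 0.005 0 0 0 60;0 0 0.005 0 0 0 60;0 0 -0.06 0 0 0 60;0 0 -0.16 0 0 0 60;0 0 -0.20 0 0 0 60'
python3 -m inch '-0.08 0 -0.2 0 0 0 60;-0.08 0 -0.2 0 0 0 60;-0.08 0 -0.2 0 0 0 60;-0.08 0 -0.2 0 0 0 60'
python3 - <<'E'
from h import *
c=cap('wrist','w18.png');brass(c,80,fr(-20),60)
s=arm.read_state();p=s['tool_pos'];print(infr(p),p)
b=c['img'].astype(int)
h=cv2.cvtColor(c['img'],cv2.COLOR_RGB2HSV);m=cv2.inRange(h,(4,90,30),(16,255,255))
u=int(proj(c,(*fr(46,25),50))[0]);print('col',u)
g=[(r,int(b[r,u-3:u+4].mean()),int(m[r,u-3:u+4].sum()//255)) for r in range(0,300)]
print([ (r,a,n) for r,a,n in g if int(proj(c,(*fr(70,25),50))[1])<r<int(proj(c,(*fr(15,25),50))[1])])
for x in(26,33,40,47,54): print(x,proj(c,(*fr(x,25),50)).round(1))
print(57.5,proj(c,(*fr(57.5,25),44)).round(1))
go((598,214,380,84.8),(598,214,380,67))
E
```

```text
clock: 43.4
tool_pos: [623.5, -36.9, 343.9]
ee_rot: [0.739, 0.674, 0.001, 0.002]
force: [-0.1, 0.0, -0.7]
width: 0.704
gripper_force: 0.0
clock: 43.9
tool_pos: [618.5, -76.5, 439.7]
ee_rot: [0.739, 0.674, -0.001, -0.001]
force: [-0.1, -0.1, -0.5]
width: 0.7
gripper_force: 0.0
brass [(37, [607.5, -136.3]), (37, [621.3, -137.5]), (36, [627.1, -67.6]), (35, [613.0, -66.4]), (28, [609.2, -101.1]), (28, [623.5, -102.4])]
 mid [ 614.4 -136.9] angle -5.0
[3.  0.5] [618.47988937 -76.1176825  439.16343711]
col 253
[(106, 165, 0), (107, 208, 0), (108, 214, 0), (109, 211, 0), (110, 209, 0), (111, 204, 0), (112, 204, 0), (113, 208, 0), (114, 205, 0), (115, 201, 0), (116, 200, 0), (117, 209, 0), (118, 163, 0), (119, 107, 7), (120, 128, 7), (121, 126, 7), (122, 128, 7), (123, 126, 7), (124, 126, 7), (125, 126, 7), (126, 125, 7), (127, 124, 7), (128, 125, 7), (129, 126, 7), (130, 127, 7), (131, 129, 7), (132, 130, 7), (133, 129, 7), (134, 126, 7), (135, 119, 7), (136, 93, 7), (137, 74, 7), (138, 76, 7), (139, 77, 7), (140, 75, 7), (141, 76, 7), (142, 74, 7), (143, 74, 7), (144, 75, 7), (145, 77, 7), (146, 75, 7), (147, 75, 7), (148, 77, 7), (149, 84, 0), (150, 87, 0), (151, 85, 0), (152, 91, 0), (153, 111, 0), (154, 120, 0), (155, 117, 0), (156, 117, 0), (157, 119, 0), (158, 119, 0), (159, 119, 0), (160, 119, 0), (161, 120, 0), (162, 120, 0), (163, 119, 0)]
26 [254.  152.7]
33 [253.9 145.4]
40 [253.7 138.1]
47 [253.6 130.6]
54 [253.5 123.1]
57.5 [253.8 119.1]
0.5741 -0.0934 0.1187 -0.0010 -0.0000 -0.0002 | rows~4.7
0.5741 -0.0934 0.1187 -0.0010 0.0001 0.0987 | rows~4.7
t 43.95 [618.5 -76.1 439.2] yaw [-179.8   -0.    84.8] w 0.703
```

A snug row: the plates lie at x≈30–56 with only a few mm of slack, so no third plate fits. The pad will close the rest. Now the handle, approached with yaw 157°, which leaves joint range for the clockwise turn.

```bash
python3 - <<'E'
from h import *
go((605,210,400,157.3))
E
```

```text
0.5674 -0.0788 0.0787 -0.0008 -0.0007 -0.4030 | rows~6.8
t 43.95 [618.5 -76.1 439.2] yaw [-179.8   -0.    84.8] w 0.703
```

```bash
python3 -m inch '0.567 -0.079 0.079 0 0 -0.403 60;0.567 -0.079 0.079 0 0 -0.403 60;0.567 -0.079 0.079 0 0 -0.403 60;0.567 -0.079 0.079 0 0 -0.403 60;0.567 -0.079 0.079 0 0 -0.403 60;0.567 -0.079 0.079 0 0 -0.403 60;0.567 -0.079 0.079 0 0 -0.403 60;0.567 -0.079 0.079 0 0 -0.403 60'
python3 -m inch '0 0 0 0 0 0 60;0 0 0 0 0 0 60;0 0 0 0 0 0 60'
python3 - <<'E'
from h import *
c=cap('wrist','w19.png');s=arm.read_state();print(s['tool_pos'])
g=cv2.cvtColor(c['img'],cv2.COLOR_RGB2GRAY)
print('expected px',proj(c,(598,213,62)),proj(c,(598,213,30)))
for th in(45,60,75):
    m=(cv2.GaussianBlur(g,(3,3),0)<th).astype(np.uint8)
    n,l,st,ce=cv2.connectedComponentsWithStats(m)
    for i in range(1,n):
        if st[i,4]>200 and st[i,1]<300 and st[i,1]+st[i,3]<400:
            r=cv2.minAreaRect(np.argwhere(l==i)[:,::-1].astype(np.float32));print(th,st[i],[np.round(v,1) for v in r])
E
```

```text
clock: 44.95
tool_pos: [605.2, 209.8, 399.6]
ee_rot: [0.197, 0.98, -0.0, -0.002]
force: [0.0, -0.1, -0.1]
width: 0.707
gripper_force: 0.0
clock: 45.32
tool_pos: [605.7, 209.5, 401.4]
ee_rot: [0.197, 0.98, -0.0, 0.0]
force: [-0.3, 0.0, -0.6]
width: 0.703
gripper_force: 0.0
[605.69326938 209.42733253 401.50061382]
expected px [279.13984086 178.6394656 ] [279.02264854 172.0814914 ]
45 [  0  80  57  53 211] [array([ 27.5, 105.5]), array([ 3.7, 76.4]), np.float64(47.0)]
45 [ 268  127   22  103 1371] [array([278.7, 178.1]), array([102.1,  20. ]), np.float64(88.9)]
45 [  0 294  27  41 676] [array([ 13., 314.]), array([26., 40.]), np.float64(0.0)]
60 [   0   25  101  110 1235] [array([47.6, 82. ]), array([ 20.4, 140.9]), np.float64(44.4)]
60 [  0  57  47  27 430] [array([20.2, 65.1]), array([14.2, 52.4]), np.float64(62.1)]
60 [ 252  127   55  103 2607] [array([279., 178.]), array([102.,  54.]), np.float64(90.0)]
75 [276   0  25  20 229] [array([288. ,   9.5]), array([19., 24.]), np.float64(90.0)]
75 [364   0  58  81 542] [array([398.4,  40.7]), array([20. , 92.3]), np.float64(36.5)]
75 [400   5  32  43 327] [array([418.2,  26.2]), array([14.3, 49.4]), np.float64(36.0)]
75 [    0    19   309   249 22776] [array([145.6, 132.9]), array([351.1, 165.9]), np.float64(19.8)]
75 [ 64 241  46  76 894] [array([ 87.8, 278.1]), array([76.9, 18.3]), np.float64(63.4)]
```

```bash
python3 - <<'E'
from h import *
c=cap('wrist')
g=cv2.GaussianBlur(cv2.cvtColor(c['img'],cv2.COLOR_RGB2GRAY),(3,3),0)
P=[]
for r in range(128,230,10):
    q=np.where(g[r,240:320]<50)[0]+240;print(r,q.min(),q.max(),end=' ');P.append(((q.min()+q.max())/2,r))
print()
P=np.array(P[1:-1]);k=np.polyfit(P[:,1],P[:,0],1)
a,b=ray(c,np.polyval(k,127.5),127.5,62),ray(c,np.polyval(k,229.5),229.5,62)
d=a-b;print((a+b)/2,np.degrees(np.arctan2(d[1],d[0])),np.linalg.norm(d))
X=(a+b)/2
go((X[0],X[1],225,157.3))
E
```

```text
128 271 284 138 269 286 148 269 287 158 269 287 168 269 287 178 269 288 188 269 289 198 269 289 208 271 288 218 271 288 228 272 287 
[599.29378097 211.99676304  62.        ] 158.76694935588228 88.11878675057983
0.0138 -0.0003 0.3530 -0.0000 0.0001 -0.0003 | rows~2.8
t 45.42 [605.7 209.5 401.5] yaw [-180.     0.   157.2] w 0.7
```

```bash
python3 -m inch '0.014 0 0.12 0 0 -0.007 60;0.014 0 0.24 0 0 -0.007 60;0.014 0 0.30 0 0 -0.007 60;0.014 0 0.30 0 0 -0.007 60;0.014 0 0.30 0 0 -0.007 60'
python3 - <<'E'
from h import *
go((599.3,212,213,158.6))
E
```

```text
clock: 46.05
tool_pos: [599.9, 212.7, 253.1]
ee_rot: [0.186, 0.982, 0.001, 0.001]
force: [-0.2, 1.0, 0.2]
width: 0.7
gripper_force: 0.0
0.0007 -0.0019 0.0802 0.0006 0.0005 -0.0004 | rows~0.6
t 46.05 [599.9 212.7 253.1] yaw [1.799e+02 1.000e-01 1.585e+02] w 0.7
```

```bash
python3 -m inch '0.001 -0.001 0.05 0 0 0 60;0.001 -0.001 0.08 0 0 0 60;0.001 -0.001 0.08 0 0 0 60;0.001 -0.001 0.08 0 0 0 5;0.001 -0.001 0.08 0 0 0 5;0.001 -0.001 0.08 0 0 0 5;0.001 -0.001 0.08 0 0 0 5;0.001 -0.001 0.08 0 0 0 5' 110
python3 - <<'E'
from h import *
s=arm.read_state();print(s['width']*85.4,s['force'],s['tool_pos'])
E
python3 -m inch '0 0 -0.1 0 0 0 5;0 0 -0.2 0 0 0 5;0 0 -0.22 0 0 0 5;0 0 -0.22 0 0 0 5;0 0 -0.22 0 0 0 5'
python3 - <<'E'
from h import *
go((630,45.3,323,158.5),(630,45.3,323,174.8))
E
```

```text
clock: 47.05
tool_pos: [599.0, 212.2, 212.4]
ee_rot: [0.186, 0.983, 0.0, 0.001]
force: [0.3, 0.2, 5.4]
width: 0.16
gripper_force: 107.9
13.658526261943635 [0.26961091 0.15350534 5.38108168] [598.982347   212.2163361  212.36818863]
clock: 47.68
tool_pos: [597.9, 211.2, 319.2]
ee_rot: [0.186, 0.982, -0.001, -0.001]
force: [-0.0, 0.1, -2.6]
width: 0.166
gripper_force: 108.6
-0.1811 -0.2853 -0.0072 -0.0009 -0.0008 0.0002 | rows~2.7
-0.1811 -0.2853 -0.0072 -0.0008 -0.0009 -0.0904 | rows~2.7
t 47.67 [597.9 211.2 319.2] yaw [-1.798e+02 -1.000e-01  1.585e+02] w 0.166
```

```bash
python3 - <<'E'
from h import *
go((690,40,325,174.8))
E
```

```text
-0.2967 -0.2513 -0.0116 -0.0008 -0.0009 -0.0904 | rows~3.1
t 47.67 [597.9 211.2 319.2] yaw [-1.798e+02 -1.000e-01  1.585e+02] w 0.166
```

```bash
python3 -m inch '-0.297 -0.251 -0.012 0 0 -0.0904 5;-0.297 -0.251 -0.012 0 0 -0.0904 5;-0.297 -0.251 -0.012 0 0 -0.0904 5;-0.297 -0.251 -0.012 0 0 -0.0904 5;-0.297 -0.251 -0.012 0 0 -0.0904 5;-0.297 -0.251 -0.012 0 0 -0.0904 5;-0.297 -0.251 -0.012 0 0 -0.0904 5;-0.297 -0.251 -0.012 0 0 -0.0904 5'
python3 - <<'E'
from h import *
c=cap('wrist','w20.png');s=arm.read_state();print(s['tool_pos'],s['force'])
u,v=proj(c,(630,45.3,73));print('pred',u,v)
b=cv2.cvtColor(c['img'],cv2.COLOR_RGB2HSV)
U,V=int(u),int(v)
print('row S,V',[(x,int(b[V,x,1]),int(b[V,x,2])) for x in range(U-40,U+41,2)])
print('col S,V',[(y,int(b[y,U,1]),int(b[y,U,2])) for y in range(V-40,V+41,2)])
E
```

```text
clock: 48.68
tool_pos: [690.6, 41.7, 327.5]
ee_rot: [0.045, 0.999, 0.0, -0.0]
force: [-0.2, 0.1, -3.5]
width: 0.163
gripper_force: 108.6
[690.67934218  41.42428941 327.51595338] [-0.19826599 -0.05628404 -1.92196078]
pred 275.86781241173344 119.32583728299224
row S,V [(235, 7, 69), (237, 14, 71), (239, 7, 70), (241, 8, 99), (243, 8, 123), (245, 0, 121), (247, 7, 117), (249, 9, 117), (251, 7, 115), (253, 126, 229), (255, 129, 244), (257, 129, 244), (259, 128, 244), (261, 135, 224), (263, 9, 234), (265, 10, 243), (267, 9, 243), (269, 9, 245), (271, 9, 244), (273, 8, 244), (275, 8, 246), (277, 9, 244), (279, 9, 244), (281, 9, 245), (283, 9, 244), (285, 10, 245), (287, 10, 243), (289, 9, 244), (291, 58, 217), (293, 130, 246), (295, 126, 244), (297, 126, 244), (299, 125, 248), (301, 69, 159), (303, 13, 118), (305, 13, 121), (307, 12, 123), (309, 6, 121), (311, 11, 119), (313, 12, 124), (315, 10, 124)]
col S,V [(79, 12, 131), (81, 10, 130), (83, 12, 128), (85, 6, 129), (87, 6, 128), (89, 6, 128), (91, 68, 165), (93, 125, 246), (95, 122, 247), (97, 123, 246), (99, 124, 246), (101, 128, 249), (103, 26, 218), (105, 9, 245), (107, 7, 247), (109, 7, 246), (111, 8, 246), (113, 8, 247), (115, 9, 246), (117, 8, 246), (119, 8, 246), (121, 9, 245), (123, 9, 245), (125, 9, 243), (127, 10, 243), (129, 10, 246), (131, 11, 239), (133, 54, 152), (135, 137, 175), (137, 132, 241), (139, 132, 240), (141, 132, 207), (143, 2, 115), (145, 2, 121), (147, 13, 118), (149, 2, 116), (151, 6, 120), (153, 6, 119), (155, 4, 119), (157, 0, 117), (159, 9, 117)]
```

```bash
python3 - <<'E'
from h import *
c=cap('wrist')
b=cv2.cvtColor(c['img'],cv2.COLOR_RGB2HSV)
sq=((b[...,1]<40)&(b[...,2]>200))[85:150,240:315].astype(np.uint8)
n,l,st,ce=cv2.connectedComponentsWithStats(sq);i=1+st[1:,4].argmax()
r=cv2.minAreaRect(np.argwhere(l==i)[:,::-1].astype(np.float32)+[240,85]);print(r,st[i])
X=ray(c,*r[0],68);print('spindle',X)
ring=((b[...,1]>70)&(b[...,2]>100))[80:150,240:315].astype(np.uint8)
p=np.argwhere(ring)[:,::-1]+[240,80];e=cv2.minEnclosingCircle(p.astype(np.float32));print(e,ray(c,*e[0],47))
s=arm.read_state();print(s['tool_pos'])
go((X[0],X[1],325,174.8),(X[0],X[1],296,174.8))
E
```

```text
Traceback (most recent call last):
cv2.error: OpenCV(4.12.0) /io/opencv/modules/imgproc/src/convhull.cpp:143: error: (-215:Assertion failed) total >= 0 && (depth == CV_32F || depth == CV_32S) in function 'convexHull'
```

```bash
python3 - <<'E'
from h import *
c=cap('wrist')
b=cv2.cvtColor(c['img'],cv2.COLOR_RGB2HSV)
sq=((b[...,1]<40)&(b[...,2]>200))[85:150,240:315].astype(np.uint8)
n,l,st,ce=cv2.connectedComponentsWithStats(sq);i=1+st[1:,4].argmax()
r=cv2.minAreaRect((np.argwhere(l==i)[:,::-1]+[240,85]).astype(np.float32));print(r,st[i])
X=ray(c,*r[0],68);print('spindle',X)
ring=((b[...,1]>70)&(b[...,2]>100))[80:150,240:315].astype(np.uint8)
p=np.argwhere(ring)[:,::-1]+[240,80];e=cv2.minEnclosingCircle(p.astype(np.float32));print(e,ray(c,*e[0],47))
go((X[0],X[1],325,174.8),(X[0],X[1],296,174.8))
E
```

```text
((277.0, 117.0), (28.0, 28.0), 90.0) [ 23  18  29  29 821]
spindle [629.07728416  45.53916531  68.        ]
((277.0201110839844, 115.83919525146484), 25.34151268005371) [628.94793052  45.51981801  47.        ]
0.1238 -0.0021 0.0050 -0.0000 0.0000 0.0001 | rows~1.0
0.1238 -0.0021 0.0630 -0.0000 0.0000 0.0001 | rows~1.1
t 48.83 [690.8  41.  327.5] yaw [-180.     0.   174.8] w 0.164
```

```bash
python3 -m inch '0.06 -0.001 0 0 0 0 5;0.124 -0.002 0.005 0 0 0 5;0.124 -0.002 0.005 0 0 0 5;0.124 -0.002 0.03 0 0 0 5;0.124 -0.002 0.063 0 0 0 5;0.124 -0.002 0.063 0 0 0 5;0.124 -0.002 0.063 0 0 0 5;0.124 -0.002 0.063 0 0 0 5'
python3 - <<'E'
from h import *
go((628.7,45.5,296,174.8))
E
```

```text
clock: 49.82
tool_pos: [629.3, 45.5, 296.3]
ee_rot: [0.045, 0.999, 0.0, 0.0]
force: [0.3, 0.2, -3.7]
width: 0.163
gripper_force: 108.4
0.0012 -0.0002 0.0007 0.0001 0.0002 0.0000 | rows~0.0
t 49.83 [629.3  45.5 296.3] yaw [180.    0.  174.8] w 0.163
```

```bash
python3 -m inch '0.001 0 0.01 0 0 0 5;0.001 0 0.02 0 0 0 5;0.001 0 0.028 0 0 0 5;0.001 0 0.034 0 0 0 5;0.001 0 0.034 0 0 0 5'
python3 -m inch '0 0 0.005 0 0 0 5;0 0 0.01 0 0 0 5;0 0 0.014 0 0 0 5;0 0 0.014 0 0 0 5'
```

```text
clock: 50.45
tool_pos: [628.4, 45.4, 278.6]
ee_rot: [0.045, 0.999, -0.0, -0.0]
force: [0.5, 0.3, -2.6]
width: 0.164
gripper_force: 108.4
clock: 50.95
tool_pos: [628.5, 45.4, 271.7]
ee_rot: [0.045, 0.999, -0.0, -0.0]
force: [0.3, 0.4, -3.5]
width: 0.16
gripper_force: 108.4
```

```bash
python3 -m inch '0 0 0.01 0 0 0 5;0 0 0.018 0 0 0 5;0 0 0.023 0 0 0 5;0 0 0.025 0 0 0 5;0 0 0.025 0 0 0 5;0 0 0.025 0 0 0 5'
python3 - <<'E'
from h import *
s=arm.read_state();print(s['moment'],s['qpos'].round(2));p=s['tool_pos']
go((p[0],p[1],p[2],174.8-80))
E
```

```text
clock: 51.7
tool_pos: [628.6, 45.4, 259.6]
ee_rot: [0.045, 0.999, 0.0, 0.0]
force: [0.4, 0.1, -2.2]
width: 0.16
gripper_force: 108.4
[ 0.00554998 -0.05041595  0.07709322] [ 0.35  0.81 -0.73  1.66  0.64  0.93  0.85]
0.0000 0.0000 0.0000 0.0000 0.0000 0.4445 | rows~7.5
t 51.7 [628.6  45.4 259.6] yaw [180.    0.  174.8] w 0.16
```

Seated without force. Turn clockwise now.

```bash
python3 -m inch '0 0 0 0 0 0.04 5;0 0 0 0 0 0.08 5;0 0 0 0 0 0.12 5;0 0 0 0 0 0.16 5;0 0 0 0 0 0.20 5;0 0 0 0 0 0.24 5;0 0 0 0 0 0.28 5;0 0 0 0 0 0.30 5' 120
python3 - <<'E'
from h import *
s=arm.read_state();print(s['moment'],s['qpos'].round(2))
go((628.6,45.4,259.6,94.8))
E
```

```text
clock: 52.7
tool_pos: [629.7, 44.4, 260.5]
ee_rot: [0.496, 0.869, 0.0, 0.002]
force: [-9.7, 16.4, 0.3]
width: 0.158
gripper_force: 178.9
[2.76371502 1.57013133 0.88058339] [ 0.22  0.74 -0.52  1.66  0.46  0.86  0.04]
0.0029 -0.0009 0.0019 0.0010 0.0006 0.1433 | rows~2.4
t 52.7 [629.7  44.4 260.5] yaw [1.799e+02 1.000e-01 1.206e+02] w 0.158
```

```bash
python3 -m inch '0.002 0 0.001 0 0 0.04 5;0.003 0 0.001 0 0 0.08 5;0.003 0 0.001 0 0 0.11 5;0.003 0 0.001 0 0 0.13 5;0.003 0 0.001 0 0 0.145 5;0.003 0 0.001 0 0 0.145 5'
python3 - <<'E'
from h import *
s=arm.read_state();print(s['moment'],s['force'])
go((629,45.4,259.6,90))
E
```

```text
clock: 53.45
tool_pos: [628.8, 47.2, 259.9]
ee_rot: [0.677, 0.736, 0.002, 0.001]
force: [2.1, 5.5, 4.6]
width: 0.162
gripper_force: 217.4
[-0.02679001 -0.44165648  0.56822122] [2.1001584  5.48061231 4.55835628]
-0.0036 0.0002 0.0007 0.0012 -0.0003 0.0263 | rows~0.4
t 53.45 [628.8  47.2 259.9] yaw [179.8  -0.   94.7] w 0.162
```

```bash
python3 -m inch '-0.002 0 0 0 0 0.01 5;-0.003 0 0 0 0 0.02 5;-0.003 0 0 0 0 0.027 5;-0.003 0 0 0 0 0.027 5'
python3 - <<'E'
from h import *
s=arm.read_state();print(s['moment'],s['force'])
go((629,45.4,259.6,86))
E
```

```text
clock: 53.95
tool_pos: [628.8, 45.0, 259.6]
ee_rot: [0.708, 0.706, 0.001, 0.001]
force: [7.3, 4.6, 11.0]
width: 0.157
gripper_force: 221.2
[ 1.15643879 -1.0487885  -0.20651817] [ 7.2575583   4.647034   10.98926733]
0.0009 0.0003 -0.0000 0.0009 -0.0000 0.0211 | rows~0.4
t 53.95 [628.8  45.  259.6] yaw [179.8  -0.   89.8] w 0.157
```

```bash
python3 -m inch '0.001 0 0 0 0 0.01 5;0.001 0 0 0 0 0.02 5;0.001 0 0 0 0 0.03 5;0.001 0 0 0 0 0.03 5'
python3 - <<'E'
from h import *
s=arm.read_state();print(s['moment'],s['force'])
go((629,45.4,259.6,80))
E
```

```text
clock: 54.45
tool_pos: [628.8, 45.3, 259.3]
ee_rot: [0.74, 0.672, 0.001, 0.001]
force: [7.1, -3.3, 2.8]
width: 0.159
gripper_force: 187.6
[-0.55887455 -1.68021069  0.33795533] [ 7.11139602 -3.26969947  2.78064301]
0.0002 0.0003 -0.0007 0.0010 0.0001 0.0249 | rows~0.4
t 54.45 [628.8  45.3 259.3] yaw [179.8   0.   84.5] w 0.159
```

```bash
cat >> h.py <<'E'
def barang(c):
    s=arm.read_state();p=s['tool_pos'];R=Ro.from_quat(s['ee_rot']);yaw=R.as_euler('xyz',degrees=True)[2];a=np.radians(yaw)
    g=cv2.GaussianBlur(cv2.cvtColor(c['img'],cv2.COLOR_RGB2GRAY),(3,3),0);L=[]
    for k in range(24,46,3):
        u,v=proj(c,(p[0]+k*np.cos(a),p[1]+k*np.sin(a),108));r=int(round(v));w=g[r,int(u)-45:int(u)+46]
        q=np.where(w<50)[0]+int(u)-45
        if len(q): 
            A,B=ray(c,q.min(),v,108),ray(c,q.max(),v,108);f=lambda X:(X[:2]-p[:2])@[np.sin(a),-np.cos(a)]
            print(k,r,round(u,1),q.min(),q.max(),len(q),'lateral mm',f(A).round(1),f(B).round(1))
    print('yaw',yaw)
E
python3 - <<'E'
from h import *
c=cap('wrist','w21.png');barang(c)
b=c['img'].astype(int)
E
```

```text
24 236 278.1 251 299 49 lateral mm -9.3 7.2
27 227 278.1 251 299 49 lateral mm -9.3 7.2
30 219 278.1 250 299 50 lateral mm -9.6 7.1
33 211 278.1 250 299 50 lateral mm -9.5 7.1
36 202 278.1 249 322 60 lateral mm -9.8 14.7
39 193 278.1 249 316 28 lateral mm -9.7 12.6
42 185 278.2 250 298 23 lateral mm -9.3 6.6
45 176 278.2 253 314 46 lateral mm -8.3 11.8
yaw 84.48091217051477
```

```bash
python3 -m inch '0 0 0 0 0 0.015 5;0 0 0 0 0 0.03 5;0 0 0 0 0 0.03 5;0 0 0 0 0 0.03 5'
python3 - <<'E'
from h import *
s=arm.read_state();print(s['moment'],s['force'],s['gripper_force'])
c=cap('wrist','w22.png');barang(c)
E
```

```text
clock: 55.0
tool_pos: [628.9, 46.5, 260.2]
ee_rot: [0.771, 0.637, 0.002, 0.001]
force: [6.1, 0.5, -2.4]
width: 0.159
gripper_force: 193.3
[ 0.20053712 -1.43881175  0.71969115] [ 6.12073646  0.46242919 -2.42666343] 193.335473395156
24 235 277.5 250 299 50 lateral mm -9.6 7.5
27 226 277.5 250 298 49 lateral mm -9.5 7.1
30 218 277.5 250 298 49 lateral mm -9.4 7.0
33 210 277.5 248 322 71 lateral mm -10.1 15.2
36 201 277.6 248 321 71 lateral mm -10.0 14.7
39 193 277.6 248 297 32 lateral mm -9.9 6.5
42 184 277.6 251 297 47 lateral mm -8.9 6.5
45 175 277.6 303 305 3 lateral mm 8.5 9.1
yaw 79.15840793124865
```

```bash
python3 -m inch '0 0 0 0 0 0.01 5;0 0 0 0 0 0.02 5;0 0 0 0 0 0.02 5;0 0 0 0 0 0.02 5;0 0 0 0 0 0.02 5;0 0 0 0 0 0.02 5;0 0 0 0 0 0.02 5;0 0 0 0 0 0.02 5'
python3 - <<'E'
from h import *
for i in range(4):
    c=cap('wrist');s=arm.read_state();print(s['moment'].round(2),s['force'].round(1),round(s['gripper_force']))
barang(c)
E
```

```text
clock: 56.05
tool_pos: [629.0, 46.2, 260.5]
ee_rot: [0.79, 0.613, 0.002, 0.001]
force: [5.6, -1.0, 1.1]
width: 0.164
gripper_force: 185.6
[ 0.41 -1.76  1.68] [4.3 2.6 6.2] 193
[ 0.31 -0.61  1.61] [-0.1  2.2  4.6] 193
[-0.69 -1.5   0.68] [ 6.1 -2.2  4.5] 190
[ 1.61 -1.03  0.79] [6.1 6.1 4.7] 201
24 235 277.5 251 299 49 lateral mm -9.2 7.5
27 227 277.5 250 298 49 lateral mm -9.5 7.1
30 219 277.5 249 298 50 lateral mm -9.8 7.1
33 210 277.5 248 322 74 lateral mm -10.1 15.2
36 202 277.5 248 322 71 lateral mm -10.0 15.1
39 193 277.5 248 297 47 lateral mm -10.0 6.6
42 185 277.5 249 296 48 lateral mm -9.6 6.2
45 176 277.5 258 304 42 lateral mm -6.5 8.8
yaw 75.53450932772546
```

Torque rises to about 1.2 N m and the bar now lags the tool, so this is the end stop. Back off into the bore play and lift.

```bash
python3 -m inch '0 0 0 0 0 -0.02 5;0 0 0 0 0 -0.04 5;0 0 0 0 0 -0.055 5;0 0 0 0 0 -0.055 5;0 0 0 0 0 -0.055 5' 100
python3 - <<'E'
from h import *
for i in range(3):
    c=cap('wrist');s=arm.read_state();print(s['moment'].round(2),s['force'].round(1),round(s['gripper_force']))
go((629,45.4,300,85))
E
```

```text
clock: 56.88
tool_pos: [628.8, 45.1, 259.1]
ee_rot: [0.735, 0.678, 0.001, 0.001]
force: [6.1, -0.9, -6.0]
width: 0.159
gripper_force: 200.6
[-0.65 -2.59  0.9 ] [ 7.2 -5.7 -6.7] 194
[-0.86 -2.32  0.84] [ 7.9 -5.3 -5.7] 196
[ 0.27 -1.81  0.43] [ 9.  -0.5  3.7] 196
0.0018 0.0004 -0.0823 0.0009 0.0003 0.0016 | rows~0.7
t 57.02 [628.8  44.5 258.9] yaw [1.798e+02 1.000e-01 8.530e+01] w 0.158
```

```bash
python3 -m inch '0 0 0 0 0 -0.02 5;0 0 0 0 0 -0.03 5;0 0 0 0 0 -0.03 5;0 0 0 0 0 -0.03 5'
python3 - <<'E'
from h import *
for i in range(3):
    c=cap('wrist');s=arm.read_state();print(s['moment'].round(2),s['force'].round(1),round(s['gripper_force']))
barang(c)
E
```

```text
clock: 57.52
tool_pos: [628.7, 45.1, 259.1]
ee_rot: [0.703, 0.711, 0.001, 0.001]
force: [6.1, -0.7, -4.3]
width: 0.163
gripper_force: 226.1
[-1.29 -1.47  0.15] [ 6.2 -7.2 -4.1] 215
[-1.54 -2.06  0.02] [ 3.4 -2.9 -0.4] 224
[ 4.13 -2.38  0.74] [10.7  7.2  5.6] 226
24 236 278.5 253 302 50 lateral mm -8.8 8.1
27 228 278.6 253 302 50 lateral mm -8.7 8.0
30 219 278.6 253 302 50 lateral mm -8.7 8.0
33 211 278.6 253 302 46 lateral mm -8.6 7.9
36 202 278.6 252 323 49 lateral mm -8.9 14.9
39 194 278.6 253 303 18 lateral mm -8.5 8.1
42 185 278.6 255 315 45 lateral mm -7.8 12.1
45 176 278.6 257 297 41 lateral mm -7.1 6.1
yaw 90.61436711581796
```

```bash
python3 -m inch '0 0 0 0 0 0 40;0 0 0 0 0 0 40;0 0 0 0 0 0 40'
python3 -m inch '0 0 0 0 0 0 40;0 0 0 0 0 0 40'
python3 - <<'E'
from h import *
c=cap('wrist','w23.png');barang(c);s=arm.read_state();print(s['moment'],s['force'])
E
```

```text
clock: 58.05
tool_pos: [627.2, 45.5, 258.3]
ee_rot: [0.703, 0.711, -0.001, -0.001]
force: [0.6, -0.5, -0.2]
width: 0.468
gripper_force: 0.0
clock: 58.3
tool_pos: [627.8, 45.7, 258.8]
ee_rot: [0.703, 0.712, -0.0, -0.0]
force: [-0.4, -0.3, 0.1]
width: 0.469
gripper_force: 0.0
24 236 280.0 256 301 46 lateral mm -8.3 7.2
27 228 280.1 255 300 46 lateral mm -8.6 6.8
30 220 280.1 255 300 46 lateral mm -8.5 6.8
33 211 280.1 254 299 44 lateral mm -8.8 6.4
36 202 280.1 252 300 29 lateral mm -9.4 6.7
39 194 280.1 252 325 36 lateral mm -9.4 14.9
42 185 280.2 252 322 16 lateral mm -9.3 13.8
45 176 280.2 254 295 42 lateral mm -8.6 4.9
yaw 90.74047634749869
[-0.0200148   0.0181654  -0.03018606] [ 0.39701531 -0.72084383 -0.53776706]
```

```bash
python3 -m inch '0 0.002 0 0 0 -0.019 40;0 0.002 0 0 0 -0.019 40;0 0.002 0 0 0 -0.019 5;0 0.002 0 0 0 -0.019 5;0 0.002 0 0 0 -0.019 5;0 0.002 0 0 0 -0.019 5;0 0.002 0 0 0 -0.019 5' 50
python3 -m inch '0 0 -0.01 0 0 0 5;0 0 -0.02 0 0 0 5;0 0 -0.03 0 0 0 5'
```

```text
clock: 59.22
tool_pos: [629.1, 45.7, 259.0]
ee_rot: [0.681, 0.732, 0.0, 0.0]
force: [1.7, -0.8, -0.9]
width: 0.172
gripper_force: 51.5
clock: 59.6
tool_pos: [628.9, 45.7, 274.3]
ee_rot: [0.681, 0.732, 0.0, 0.0]
force: [3.7, 0.6, -3.7]
width: 0.173
gripper_force: 51.1
```

```bash
python3 -m inch '0 0 -0.02 0 0 0 5;0 0 -0.04 0 0 0 5;0 0 -0.07 0 0 0 5;0 0 -0.11 0 0 0 5;-0.07 0 -0.11 0 0 0 5;-0.13 0 -0.11 0 0 0 5;-0.13 0 -0.11 0 0 0 5'
python3 -m inch '0 0 0 0 0 0 5;0 0 0 0 0 0 5'
python3 - <<'E'
from h import *
c=cap('wrist','w24.png');s=arm.read_state();print(s['tool_pos'],s['width'])
b=cv2.cvtColor(c['img'],cv2.COLOR_RGB2HSV)
u,v=proj(c,(629,45.5,68)).astype(int);print(u,v)
y0,x0=max(0,v-30),u-35
sq=((b[...,1]<40)&(b[...,2]>190))[y0:v+30,x0:u+35].astype(np.uint8)
n,l,st,ce=cv2.connectedComponentsWithStats(sq);i=1+st[1:,4].argmax()
P=(np.argwhere(l==i)[:,::-1]+[x0,y0]).astype(np.float32)
r=cv2.minAreaRect(P);print(r,st[i])
B=cv2.boxPoints(r);W=[ray(c,*q,68) for q in B];
for k in range(4):
    d=W[(k+1)%4]-W[k];print(np.degrees(np.arctan2(d[1],d[0])).round(1),np.linalg.norm(d).round(1))
E
```

```text
clock: 60.48
tool_pos: [633.8, -22.9, 329.9]
ee_rot: [0.683, 0.731, -0.001, 0.001]
force: [0.3, -0.3, -2.2]
width: 0.173
gripper_force: 51.3
clock: 60.72
tool_pos: [633.5, -17.7, 329.4]
ee_rot: [0.68, 0.733, 0.0, -0.0]
force: [-0.6, 0.4, -2.9]
width: 0.174
gripper_force: 51.3
[633.5578408  -17.7888042  329.26081759] 0.17715222470142336
279 112
((279.9479675292969, 112.50547790527344), (29.36408233642578, 28.788314819335938), 83.9909896850586) [ 21  15  31  32 830]
10.1 17.2
-78.8 17.2
-169.8 17.6
100.0 17.2
```

Spindle measured at 10.1°, against 10.3° expected for 1.3 rad: fully turned. Set the handle down near its old place.

```bash
python3 - <<'E'
from h import *
go((600,210,329,94.2),(600,210,218,94.2))
E
```

```text
0.4593 -0.0331 0.0008 0.0001 -0.0002 0.0004 | rows~3.7
0.4592 -0.0331 0.2228 0.0001 -0.0002 0.0004 | rows~4.1
t 60.77 [633.6 -17.8 329.3] yaw [180.   -0.   94.3] w 0.177
```

```bash
python3 -m inch '0.459 -0.033 0 0 0 0 5;0.459 -0.033 0 0 0 0 5;0.459 -0.033 0 0 0 0 5;0.459 -0.033 0 0 0 0 5;0.459 -0.033 0 0 0 0 5;0.459 -0.033 0.1 0 0 0 5;0.459 -0.033 0.2 0 0 0 5;0.459 -0.033 0.222 0 0 0 5'
python3 -m inch '0 0 0.004 0 0 0 5;0 0 0.006 0 0 0 5;0 0 0.006 0 0 0 5'
python3 -m inch '0 0 0.002 0 0 0 5;0 0 0.004 0 0 0 5;0 0 0.004 0 0 0 5'
```

```text
clock: 61.78
tool_pos: [599.0, 207.2, 214.7]
ee_rot: [0.681, 0.732, -0.003, -0.001]
force: [-0.1, -0.2, -1.8]
width: 0.171
gripper_force: 51.2
clock: 62.15
tool_pos: [601.2, 208.8, 216.6]
ee_rot: [0.681, 0.732, 0.001, 0.001]
force: [-0.0, 0.7, -2.8]
width: 0.179
gripper_force: 51.2
clock: 62.52
tool_pos: [600.5, 208.6, 213.0]
ee_rot: [0.681, 0.732, -0.0, 0.0]
force: [-0.0, 0.1, -2.0]
width: 0.175
gripper_force: 51.4
```

```bash
python3 -m inch '0 0 0.002 0 0 0 5;0 0 0.003 0 0 0 5;0 0 0.003 0 0 0 5'
python3 -m inch '0 0 0.001 0 0 0 5;0 0 0.002 0 0 0 5;0 0 0.002 0 0 0 60;0 0 0.002 0 0 0 60;0 0 0.002 0 0 0 60;0 0 -0.08 0 0 0 60;0 0 -0.2 0 0 0 60;0 0 -0.3 0 0 0 60'
python3 -m inch '-0.4 0 -0.1 0 0 0 60;-0.4 0 -0.1 0 0 0 60;-0.4 0 -0.1 0 0 0 60;-0.4 0 -0.1 0 0 0 60;-0.4 0 -0.1 0 0 0 60;-0.4 0 -0.1 0 0 0 60'
python3 - <<'E'
from h import *
c=cap('wrist','w25.png')
s=arm.read_state();print(s['tool_pos'])
brass(c,80,fr(-20),80)
h=cv2.cvtColor(c['img'],cv2.COLOR_RGB2HSV);m=cv2.inRange(h,(4,90,30),(16,255,255))
for y in(25,-25):
    L=[]
    for x in np.arange(20,62,1.):
        u,v=proj(c,(*fr(x,y),50)).round().astype(int)
        if 0<=v<420: L.append((int(x),int(c['img'][v,u-3:u+4].mean()),int(m[v,u-3:u+4].sum()//255)))
    print(y,L)
k=cap('scene','s2.png')
g=cv2.cvtColor(c['img'],cv2.COLOR_RGB2GRAY)
E
```

```text
clock: 62.9
tool_pos: [600.7, 208.7, 212.8]
ee_rot: [0.681, 0.732, -0.0, 0.0]
force: [-3.5, -1.1, 10.4]
width: 0.173
gripper_force: 52.9
clock: 63.9
tool_pos: [600.5, 208.7, 363.4]
ee_rot: [0.681, 0.732, 0.0, 0.0]
force: [-0.4, -0.1, -0.3]
width: 0.702
gripper_force: 0.0
clock: 64.65
tool_pos: [614.7, 11.7, 411.0]
ee_rot: [0.68, 0.733, 0.0, -0.001]
force: [-0.4, 0.5, 0.2]
width: 0.701
gripper_force: 0.0
[614.67357791  11.88148825 410.94609081]
brass [(2526, [622.3, -29.2]), (41, [627.0, -67.8]), (39, [613.0, -66.6]), (38, [609.5, -101.3]), (38, [623.5, -102.6]), (38, [607.4, -136.4])]
 mid [624.65 -48.5 ] angle -83.1
25 [(20, 214, 0), (21, 215, 0), (22, 216, 0), (23, 189, 0), (24, 143, 0), (25, 133, 0), (26, 110, 0), (27, 88, 3), (28, 79, 7), (29, 76, 7), (30, 77, 7), (31, 78, 7), (32, 77, 7), (33, 76, 7), (34, 76, 7), (35, 74, 7), (36, 76, 7), (37, 76, 7), (38, 77, 7), (39, 77, 7), (40, 74, 7), (41, 75, 7), (42, 77, 7), (43, 76, 7), (44, 76, 7), (45, 77, 7), (46, 74, 7), (47, 75, 7), (48, 74, 7), (49, 73, 7), (50, 75, 7), (51, 76, 7), (52, 76, 7), (53, 75, 7), (54, 69, 7), (55, 55, 7), (56, 71, 3), (57, 104, 0), (58, 109, 0), (59, 107, 0), (60, 108, 0), (61, 112, 0)]
-25 [(20, 209, 0), (21, 210, 0), (22, 208, 0), (23, 209, 0), (24, 207, 0), (25, 207, 0), (26, 181, 0), (27, 136, 4), (28, 130, 7), (29, 130, 7), (30, 128, 7), (31, 127, 7), (32, 127, 7), (33, 128, 7), (34, 128, 7), (35, 127, 7), (36, 129, 7), (37, 130, 7), (38, 130, 7), (39, 126, 7), (40, 120, 7), (41, 120, 7), (42, 124, 7), (43, 134, 7), (44, 120, 7), (45, 94, 7), (46, 78, 7), (47, 76, 7), (48, 75, 7), (49, 75, 7), (50, 76, 7), (51, 77, 7), (52, 78, 7), (53, 79, 7), (54, 73, 7), (55, 62, 7), (56, 58, 5), (57, 89, 0), (58, 111, 0), (59, 107, 0), (60, 108, 0), (61, 108, 0)]
```

```bash
python3 - <<'E'
from h import *
a=np.radians(94.2);d=np.array([np.cos(a),np.sin(a)])
for n in('scene','side'):
    c=cap(n);g=cv2.cvtColor(c['img'],cv2.COLOR_RGB2GRAY)
    for k in(-60,-38,-20,0,20,38,60):
        u,v=proj(c,(600.5+k*d[0],208.7+k*d[1],60)).round().astype(int);print(n,k,(int(u),int(v)),int(g[v-1:v+2,u-1:u+2].mean()),end='; ')
    print()
print(workorder.job_done())
E
```

```text
scene -60 (344, 227) 124; scene -38 (350, 225) 34; scene -20 (355, 222) 48; scene 0 (361, 220) 39; scene 20 (367, 218) 35; scene 38 (372, 215) 54; scene 60 (378, 213) 133; 
side -60 (213, 242) 139; side -38 (209, 247) 62; side -20 (206, 252) 39; side 0 (202, 257) 39; side 20 (198, 262) 39; side 38 (194, 267) 39; side 60 (190, 273) 86; 
the job is handed in; nothing more can be done
None
```

Job handed in, with no verdict returned: all three modules and two plates are clamped tight against the stop, the spindle measured at its end stop, three spare plates remain in the rack, and the handle stands on the bench clear of the frame.

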